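# Check the caps of three clamped reagent bottles, close the loose one and flag it

## Task

One of the three amber bottles clamped in the rack was not closed tightly. Find it by gripping the caps and gently trying to turn them clockwise: two hold fast, one gives; screw that one down until it stops. Then flag its bottle by laying the steel spacer ring flat on the middle of its cap and let go; do not unscrew any cap and do not disturb the two black rubber discs.

Things in the scene. Friction and masses are not known exactly. Their poses are not given: they have to be found in the camera images.
- rack: Fixed aluminium rack, 84 x 336 mm, 40 mm high, standing on the bench with three round pockets in a row, 110 mm apart. Origin: centre of its underside; its y axis runs along the row (pockets at y = -110, 0 and +110 mm), z up. Each pocket clamps one amber bottle, which can neither turn nor be lifted. A bottle is 58 mm wide; its black cap is 46 mm wide and 18 mm high and its flat top is 122 mm above the bench. All three bottles look alike and any of them may stand in any pocket.
- cap_p (a point): Centre of the black screw cap of one bottle, on its axis, 113 mm above the bench. The cap reaches 9 mm up and 9 mm down from here and 23 mm out; right below it the bottle's shoulder widens to 29 mm radius, so grip with the fingertips no more than about 7 mm below this point: lower, the fingers pinch the fixed shoulder and not the cap. z up; the point turns with the cap.
- cap_q (a point): The same point on the cap of another bottle.
- cap_r (a point): The same point on the cap of the remaining bottle.
- bottle_p_cap (a joint): Turn of cap p in rad from its start (0 for all caps); negative = screwed down, clockwise seen from above. The cap does not sink as it turns. A tight cap is at its stop: clockwise the fingers slip on it or the torque passes 0.5 N m; unscrewing takes 2 N m. The one loose cap turns at about 0.1 N m clockwise to its stop at -0.9, then holds, and stays where it is left.
- bottle_q_cap (a joint): The same for cap q.
- bottle_r_cap (a joint): The same for cap r.
- ring_center (a point): Centre of the plain grey steel spacer ring, 36 mm outside diameter, 10 mm high, 60 g, lying flat on the stone slab (slab top 20 mm above the bench) at the right; 5 mm above its underside. z up along its axis; both faces are alike.
- disc_wide: Black rubber disc, solid, 38 mm wide, 10 mm high, lying on the slab beside the ring: not to be disturbed. Origin: centre of its underside.
- disc_small: Black rubber disc, solid, 29 mm wide, 12 mm high, lying on the slab beside the ring: not to be disturbed. Origin: centre of its underside.

How it is judged:
By the outcome, as a careful person would: the job done as asked, in the order asked, and still so for the second after the job is handed in, with the robot touching nothing.
It also fails if it takes over 58 s, if anything falls off the work surface, if the arm or the gripper's body presses on something with over 40 N, if the wrist force passes 120 N, or if a joint passes its speed limit or range.

## Robot

A 6-joint arm with a two-finger parallel gripper is mounted at the origin on a cart in front of the work surface, level with it; the furniture and walls round the work are solid. World frame = base frame: x ahead of the robot, y to its left, z up, the work surface at z = 0. Lengths are in mm, angles in rad, forces in N, time in s.
With the tool pointing down it reaches from about 400 to 925 mm from the base axis. Payload 12.5 kg.
Tool frame: the origin (TCP) lies midway between the tips of the shut fingers; the grasp point (between the pads) lies 19 mm behind it; z points along the fingers, y is the direction in which the jaws open and shut (so a half turn about z gives the same grasp; the last joint's range is limited). The gripper opens to 95 mm and grips with 3 to 60 N. Pads are 20 mm wide; open, the fingers measure 119 mm over their backs; the gripper's body (75 mm by 180 mm) begins 59 mm behind the grasp point.
Start: joints at [-1.235, 0.491, 1.559, -0, 1.092, -0.106], TCP at [267.254, -564.998, 214.661] pointing down, gripper open.
Joint ranges: [-3.1, 3.1], [-0.84, 2.19], [0.05, 2.79], [-1.13, 4.28], [0.06, 2.93], [-2.69, 2.69]. Speed limits (rad/s): [2.22, 2.22, 2.79, 3.14, 3.14, 3.14].

## Interface

Orientations are given as [roll, pitch, yaw] about the fixed x, y, z axes, in that order (R = Rz(yaw) Ry(pitch) Rx(roll)).
In Python, from cell import env gives the robot as it stands.
- The arm moves only by the tool drive_tool, never from a script. Its argument "increments" is a list of rows, each a list of 2 entries, a list of its own where there are three numbers: the shift along the tool's x, y, z as a fraction of full scale, then the turn, a rotation vector about the tool's x, y, z as a fraction of full scale. In form: [[[x, y, z], [ax, ay, az]], ...]. A call has 1 to 5 rows; each row shifts and turns the commanded pose from where the row before left it, along the tool's axes as they then stand; what a row does not reach is not made up. Full scale, the value 1, is 30 mm for a shift and 0.08 rad for a turn. A row lasts 1/12 s, in which the tool goes at most 41.7 mm and 7.16 degrees, less where a joint would pass 70% of its speed; a pose out of reach is approached as far as the arm can. A call with a number of a shift or a turn outside -1 to 1 is refused whole. A call with a gripper value outside its range is refused whole. "jaw" is the opening, from -1 (shut) to 1 (fully open), so that 0 is half open, set as the call begins (left out, the last holds). The fingers move at their own pace and stop on an object; the grip force is fixed at half the most. Time passes only in rows, so rows that do not move let the fingers close. It gives the time, the measured TCP pose, the force and the opening at its end, in the units of the state.
- env.state(): the state, without advancing time (a new reading comes with each control period).
- env.read_camera(name): name is "scene" or "side" or "wrist"; returns a dict with "pixels" (400x640x3 uint8, blue, green, red), "vertical_fov" (degrees; the focal length in pixels is half the picture's height over the tangent of half this angle, whatever the lens; pixels are square), "cx", "cy" (the principal point, pixels), "k1" (the pictures are not rectified: a ray, as slopes to the right and down, at radius r is drawn at 1 + k1 r^2 times it, then the intrinsics apply), "world_to_cam" (4x4, takes a point from world to camera coordinates). Camera axes: x right, y down, z forward; pixel columns grow to the right and rows downward; lengths in mm; the calibration is good to about 2 mm. A picture is of the moment at which its call begins. There is no depth.
- env.job_done(): hands the job in, once; it reports no verdict.
Trained networks look in a picture, given as the dict that the camera call returned (one of the last four; its "shot" number tells which), for a name from the list of things; names that differ only in an ending like _2 or _b are one class to them, and where a whole thing is asked for, a point or a joint stands for the part that bears it (a point fixed in the world has none). Each returns a list of dicts, best first, with "score" (0 to 1); they miss things now and then, are a little off and sometimes report something else, mostly with a low value. They report only what shows in the picture. A call takes as long as a camera call.
- env.boxes_of(target, picture): "point" ([x, y, z] in mm, in world coordinates, good to about 4 mm: the middle of the surface that is visible of it).
- env.tip_of(target, picture): "point" ([x, y, z] in mm, in world coordinates, good to about 4 mm: a listed point, or the origin of a listed thing).
The state is a dict: "t": time; "joints": joint angles; "qvel": joint speeds; "tau": joint torques, N m; "eef_pos": TCP position; "tcp_rot": TCP orientation; "ft_force": force on the tool from outside, world axes, zero at the start; "moment": the same for the moment, N m; "opening": opening from 0.0 (shut) to 1.0 (fully open).
Only numpy, scipy, OpenCV 4.12 (cv2) and the standard library are available. Lean on these libraries where they do the work, as an engineer would, in place of code of your own. Each camera call takes 0.05 s, during which the arm holds its last target.

## Working session

There is one attempt and no reset: what is moved stays moved. The work goes in short steps, Python scripts to look and compute and a tool call to move; the robot and the scene stay as the last step left them, time stands still between calls to the robot, and variables do not carry over. Pictures are saved under pics/ and viewed, and the job is handed in when it is done.

Besides the shell and the picture viewer there is one more tool, called as name(argument=value, ...), one argument or row to a line, values as JSON. drive_tool: Moves the arm, as the interface text tells. Its arguments: {"type":"object","properties":{"increments":{"type":"array","items":{"type":"array"}},"jaw":{"type":"number"}},"required":["increments"]}

```bash
mkdir -p pics; python3 - <<'E'
from cell import env
import cv2
print(env.state())
for n in ["scene","side","wrist"]:
    p=env.read_camera(n); cv2.imwrite(f"pics/{n}0.png",p["pixels"])
    print(n,p["vertical_fov"],p["cx"],p["cy"],p["k1"],p["world_to_cam"].round(3).tolist() if hasattr(p["world_to_cam"],'round') else p["world_to_cam"])
    for t in ["rack","cap_p","ring_center","disc_wide","disc_small"]:
        print(t,[( [round(float(v),1) for v in d["point"]],round(d["score"],2)) for d in env.tip_of(t,p)][:4])
E
```

```text
{'t': 0.0, 'joints': array([-1.23460772e+00,  4.91577832e-01,  1.55944853e+00,  1.45334280e-05,
        1.09170165e+00, -1.05610637e-01]), 'qvel': array([-0.00151544, -0.00072101, -0.00114375,  0.00017693,  0.00036741,
       -0.00082585]), 'tau': array([-1.15585855e-03, -6.12645578e+01, -2.58190405e+01,  6.91840751e-02,
        4.81327402e-02, -1.26604650e-04]), 'eef_pos': array([ 267.16614438, -564.75049675,  214.0507131 ]), 'tcp_rot': array([-3.14046497e+00, -1.32501353e-04,  4.41792466e-01]), 'ft_force': array([-0.68350038,  0.86425792,  0.18404637]), 'moment': array([-0.03507539, -0.03855843,  0.03070615]), 'opening': 1.0007440057575674}
scene 44.59007394332071 313.30761423842705 204.26169030517 -0.0790167202913568 [[-0.773, -0.634, 0.005, 447.27], [-0.496, 0.599, -0.628, 268.575], [0.395, -0.488, -0.778, 1174.863], [0.0, 0.0, 0.0, 1.0]]
rack [([526.6, 284.1, -0.7], 0.56)]
cap_p [([509.1, 168.6, 112.3], 0.85), ([527.5, 281.7, 115.1], 0.78), ([534.1, 383.5, 110.6], 0.62)]
ring_center [([509.9, -110.5, 21.7], 0.58)]
disc_wide [([533.5, -16.3, 14.2], 0.47), ([512.3, 168.1, 114.0], 0.2)]
disc_small [([496.7, -289.3, 14.2], 0.57)]
side 55.79337963037836 318.00295387060413 197.4343993340635 -0.00723256685763271 [[-0.861, -0.508, 0.016, 467.574], [-0.187, 0.288, -0.939, 159.908], [0.473, -0.812, -0.343, 1034.938], [0.0, 0.0, 0.0, 1.0]]
rack [([524.5, 277.7, -2.5], 0.65)]
cap_p [([536.8, 388.7, 113.0], 0.79), ([521.4, 281.7, 118.0], 0.7)]
ring_center [([515.3, -107.1, 22.4], 0.45)]
disc_wide [([534.0, -13.4, 14.6], 0.45), ([493.4, -287.1, 16.1], 0.34)]
disc_small [([535.2, -16.0, 18.2], 0.48), ([494.5, -287.7, 16.4], 0.46)]
wrist 59.84686247528306 314.3090629376765 198.22454029953258 -0.03244431958769076 [[0.429, -0.904, 0.001, -626.546], [-0.87, -0.412, 0.272, -31.434], [-0.245, -0.118, -0.962, 390.262], [0.0, 0.0, 0.0, 1.0]]
rack []
cap_p []
ring_center []
disc_wide []
disc_small []
```

View pics/scene0.png

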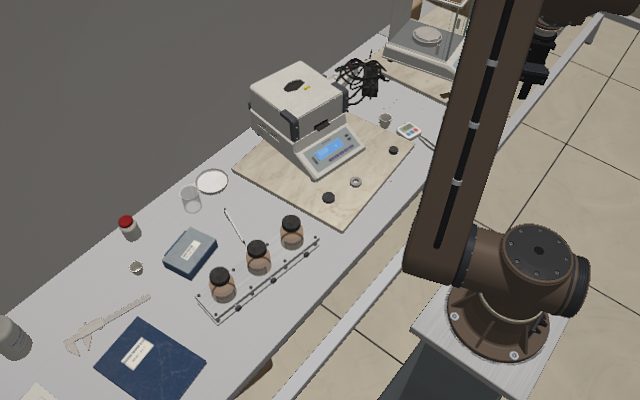

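View pics/side0.png

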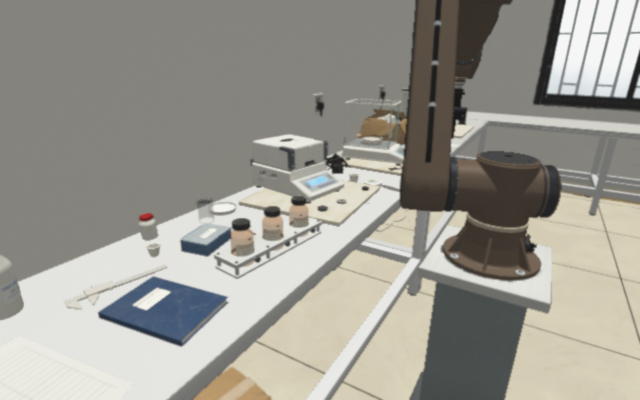

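View pics/wrist0.png

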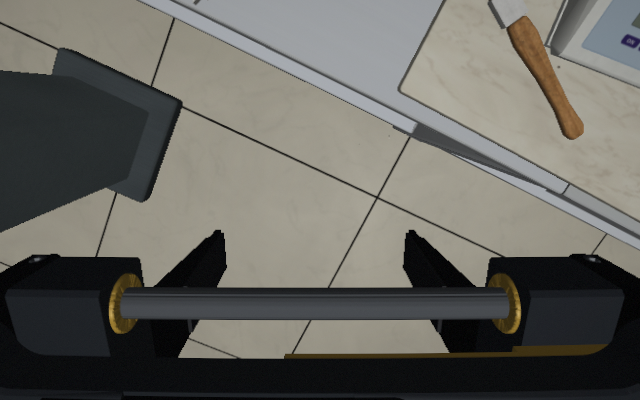

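```bash
cat > h.py <<'E'
import numpy as np, cv2, math
from cell import env
def st():
    s=env.state(); print("t %.2f pos %s rot %s F %s M %s open %.3f q %s"%(s["t"],np.round(s["eef_pos"],1),np.round(s["tcp_rot"],3),np.round(s["ft_force"],1),np.round(s["moment"],2),s["opening"],np.round(s["joints"],2))); return s
def plan(x,y,z,yaw,n=None):
    "rows from the present pose to target, straight, tool down"
    from scipy.spatial.transform import Rotation as Ro
    s=st(); p=np.array(s["eef_pos"]); R=Ro.from_euler('xyz',s["tcp_rot"])
    T=np.array([x,y,z],float); RT=Ro.from_euler('xyz',[math.pi,0,yaw])
    rv=(R.inv()*RT).as_rotvec()
    n0=max(1,math.ceil(max(np.linalg.norm(T-p)/29.5,np.linalg.norm(rv)/0.0795)))
    n=n or n0
    rows=[]
    for k in range(n):
        sh=R.inv().apply((T-p)/(n-k)); dr=(R.inv()*RT).as_rotvec()/(n-k)
        a=np.round(sh/30,3); b=np.round(dr/.08,3)
        rows.append([a.tolist(),b.tolist()])
        p=p+R.apply(a*30); R=R*Ro.from_rotvec(b*.08)
    for i in range(0,n,5): print(str(rows[i:i+5]).replace(" ",""))
def shot(n,name=None):
    p=env.read_camera(n)
    if name: cv2.imwrite(f"pics/{name}.png",p["pixels"])
    return p
def project(p,X):
    W=np.array(p["world_to_cam"]); c=W[:3,:3]@np.array(X,float)+W[:3,3]
    f=200/math.tan(math.radians(p["vertical_fov"])/2); u=c[:2]/c[2]; u=u*(1+p["k1"]*(u@u))
    return u*f+[p["cx"],p["cy"]]
def ray(p,px,z):
    W=np.array(p["world_to_cam"]); f=200/math.tan(math.radians(p["vertical_fov"])/2)
    d=(np.array(px,float)-[p["cx"],p["cy"]])/f; u=d.copy()
    for _ in range(20): u=d/(1+p["k1"]*(u@u))
    R=W[:3,:3]; o=-R.T@W[:3,3]; v=R.T@np.array([u[0],u[1],1]); return o+v*(z-o[2])/v[2]
def nets(p,ts=("cap_p","ring_center","disc_wide","disc_small")):
    for t in ts: print(t,[(np.round(d["point"],1).tolist(),round(d["score"],2)) for d in env.tip_of(t,p)][:4])
E
python3 - <<'E'
from h import *
p=shot("wrist"); W=np.array(p["world_to_cam"]); print(-W[:3,:3].T@W[:3,3], W[2,:3])
p=shot("scene"); 
im=p["pixels"]; c=cv2.resize(im[130:310,180:430],None,fx=3.2,fy=3.2,interpolation=cv2.INTER_CUBIC); cv2.imwrite("pics/s1.png",c)
plan(420,-130,214,0.44)
E
```

```text
[ 336.88831777 -533.05008909  385.00000982] [-0.24529364 -0.1178981  -0.96225312]
t 1.00 pos [ 267.3 -565.   214.7] rot [3.141 0.    0.442] F [-0.6  0.3 -0.1] M [-0.03  0.02  0.06] open 0.999 q [-1.23  0.49  1.56  0.    1.09 -0.11]
[[[0.675,-0.683,0.001],[0.0,0.0,0.001]],[[0.675,-0.683,0.001],[0.0,0.0,0.001]],[[0.675,-0.683,0.001],[0.0,0.0,0.001]],[[0.675,-0.683,0.001],[0.0,0.0,0.001]],[[0.675,-0.684,0.001],[0.0,0.0,0.002]]]
[[[0.675,-0.684,0.001],[0.0,0.0,0.001]],[[0.675,-0.684,0.002],[0.0,0.0,0.002]],[[0.675,-0.684,0.001],[0.0,0.0,0.001]],[[0.675,-0.684,0.002],[0.0,0.0,0.002]],[[0.674,-0.684,0.001],[0.0,0.0,0.001]]]
[[[0.674,-0.684,0.002],[0.0,0.0,0.002]],[[0.674,-0.684,0.001],[0.0,0.0,0.001]],[[0.674,-0.684,0.002],[0.0,0.0,0.002]],[[0.674,-0.684,0.001],[0.001,0.0,0.001]],[[0.674,-0.684,0.002],[0.0,0.0,0.002]]]
[[[0.675,-0.684,0.001],[0.001,0.0,0.001]]]
```

View pics/s1.png

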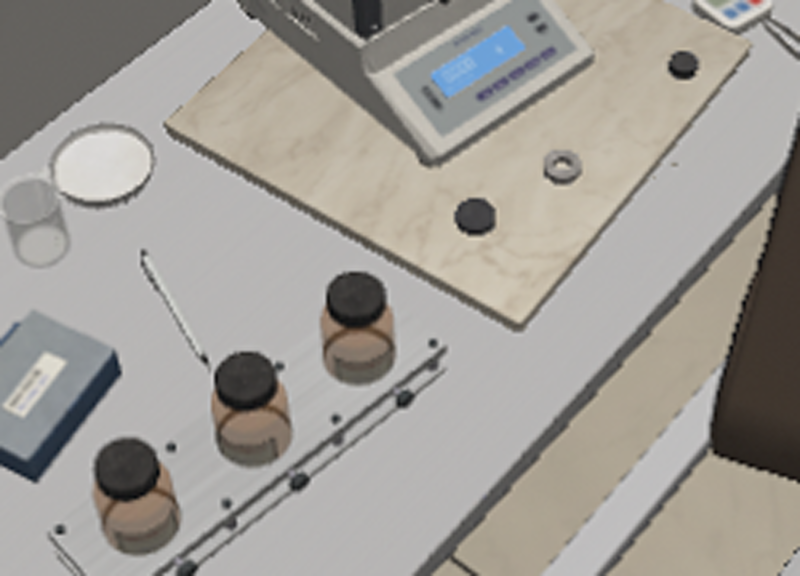

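drive_tool(
  increments=[
    [[0.667,-0.578,0],[0,0,0]],
    [[0.667,-0.578,0],[0,0,0]],
    [[0.667,-0.578,0],[0,0,0]],
    [[0.667,-0.578,0],[0,0,0]],
    [[0.667,-0.578,0],[0,0,0]],
  ],
)

```text
t: 1.42
eef_pos: [320.9, -442.7, 214.7]
tcp_rot: [3.141, -0.0, 0.441]
ft_force: [0.8, -0.2, 1.3]
opening: 1.003
```

drive_tool(
  increments=[
    [[0.667,-0.578,0],[0,0,0]],
    [[0.667,-0.578,0],[0,0,0]],
    [[0.667,-0.578,0],[0,0,0]],
    [[0.667,-0.578,0],[0,0,0]],
    [[0.667,-0.578,0],[0,0,0]],
  ],
)

```text
t: 1.83
eef_pos: [374.4, -321.5, 214.8]
tcp_rot: [3.141, -0.0, 0.442]
ft_force: [1.2, -0.2, -0.4]
opening: 1.001
```

drive_tool(
  increments=[
    [[0.667,-0.578,0],[0,0,0]],
    [[0.667,-0.578,0],[0,0,0]],
    [[0.667,-0.578,0],[0,0,0]],
    [[0.667,-0.578,0],[0,0,0]],
    [[0.667,-0.578,0],[0,0,0]],
  ],
)

```text
t: 2.25
eef_pos: [427.7, -200.3, 214.8]
tcp_rot: [3.141, -0.0, 0.442]
ft_force: [-0.2, 0.4, -0.9]
opening: 0.998
```

drive_tool(
  increments=[
    [[0.667,-0.578,0],[0,0,0]],
    [[0.667,-0.578,0],[0,0,0]],
    [[0.667,-0.578,0],[0,0,0]],
    [[0.667,-0.578,0],[0,0,0]],
    [[0.667,-0.578,0],[0,0,0]],
  ],
)

```text
t: 2.67
eef_pos: [481.1, -79.1, 214.8]
tcp_rot: [3.141, -0.0, 0.442]
ft_force: [-0.6, 0.0, 0.2]
opening: 1.001
```

```bash
python3 - <<'E'
from h import *
p=shot("wrist","w1"); nets(p); st()
E
```

```text
cap_p [([509.9, 167.6, 112.1], 0.55)]
ring_center [([513.5, -112.3, 21.3], 0.82)]
disc_wide [([536.1, -14.0, 15.8], 0.93)]
disc_small [([497.6, -290.2, 18.5], 0.81)]
t 2.92 pos [480.6 -80.6 214.6] rot [3.141 0.    0.442] F [-0.1 -0.3 -0.4] M [-0.02 -0.05  0.04] open 1.001 q [-0.3   0.3   1.89 -0.    0.96  0.83]
```

View pics/w1.png

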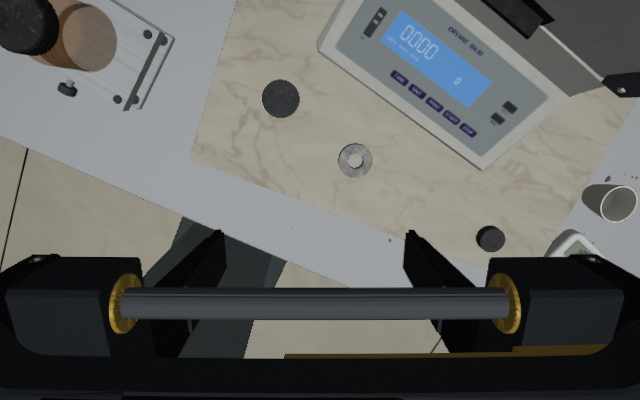

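```bash
python3 - <<'E'
from h import *
plan(514,100,215,1.5)
E
```

```text
t 2.92 pos [480.6 -80.6 214.6] rot [3.141 0.    0.442] F [-0.1 -0.3 -0.4] M [-0.02 -0.05  0.04] open 1.001 q [-0.3   0.3   1.89 -0.    0.96  0.83]
[[[0.256,-0.355,-0.001],[0.0,0.0,-0.944]],[[0.282,-0.334,-0.001],[0.0,0.0,-0.944]],[[0.306,-0.312,-0.001],[0.0,0.0,-0.944]],[[0.329,-0.288,-0.001],[0.0,0.0,-0.944]],[[0.35,-0.262,-0.001],[0.0,0.0,-0.944]]]
[[[0.369,-0.235,-0.001],[0.0,0.0,-0.945]],[[0.385,-0.207,-0.001],[0.0,0.0,-0.944]],[[0.4,-0.177,-0.001],[0.0,0.0,-0.945]],[[0.412,-0.146,-0.001],[0.0,0.001,-0.944]],[[0.422,-0.115,-0.001],[0.0,0.0,-0.945]]]
[[[0.429,-0.083,-0.001],[0.0,0.001,-0.944]],[[0.434,-0.05,-0.001],[0.0,0.0,-0.945]],[[0.437,-0.017,-0.001],[0.0,0.001,-0.944]],[[0.437,0.016,-0.001],[0.0,0.0,-0.945]]]
```

drive_tool(
  increments=[
    [[0.256,-0.355,0],[0,0,-0.944]],
    [[0.282,-0.334,0],[0,0,-0.944]],
    [[0.306,-0.312,0],[0,0,-0.944]],
    [[0.329,-0.288,0],[0,0,-0.944]],
    [[0.35,-0.262,0],[0,0,-0.944]],
  ],
)

```text
t: 3.33
eef_pos: [492.6, -16.5, 214.7]
tcp_rot: [3.141, 0.0, 0.821]
ft_force: [0.6, 0.0, -0.4]
opening: 1.001
```

drive_tool(
  increments=[
    [[0.369,-0.235,0],[0,0,-0.944]],
    [[0.385,-0.207,0],[0,0,-0.944]],
    [[0.4,-0.177,0],[0,0,-0.944]],
    [[0.412,-0.146,0],[0,0,-0.944]],
    [[0.422,-0.115,0],[0,0,-0.944]],
  ],
)

```text
t: 3.75
eef_pos: [504.7, 48.0, 214.7]
tcp_rot: [3.141, 0.0, 1.199]
ft_force: [0.3, 0.1, -0.1]
opening: 1.003
```

drive_tool(
  increments=[
    [[0.429,-0.083,0],[0,0,-0.944]],
    [[0.434,-0.05,0],[0,0,-0.944]],
    [[0.437,-0.017,0],[0,0,-0.944]],
    [[0.437,0.016,0],[0,0,-0.944]],
  ],
)

```text
t: 4.08
eef_pos: [514.4, 99.5, 214.7]
tcp_rot: [3.142, 0.0, 1.501]
ft_force: [0.9, -0.1, -1.1]
opening: 0.998
```

```bash
python3 - <<'E'
from h import *
p=shot("wrist","w2"); nets(p,("cap_p",)); st()
import pickle; pickle.dump({k:p[k] for k in p},open("w2.pkl","wb"))
E
```

```text
cap_p [([509.9, 169.1, 109.7], 0.65)]
t 4.18 pos [514.5 100.2 214.6] rot [3.141 0.    1.501] F [-0.  -0.1  0.9] M [-0.01 -0.09  0.03] open 1.001 q [ 0.07  0.35  1.8  -0.    0.99  0.14]
```

View pics/w2.png

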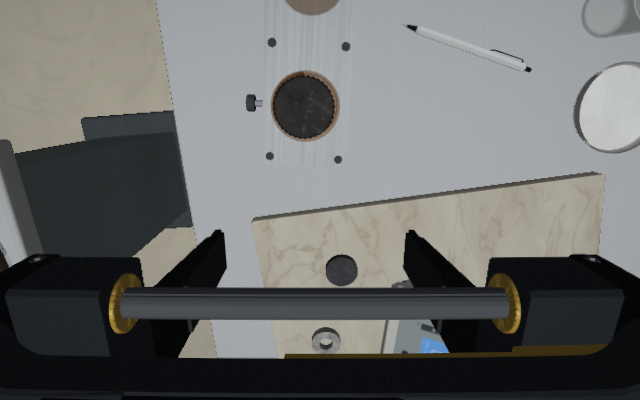

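```bash
python3 - <<'E'
import numpy as np,cv2,pickle
from h import ray,project,plan,math
p=pickle.load(open("w2.pkl","rb"))
print("cap",ray(p,(304,106),122))
g=cv2.cvtColor(p["pixels"],cv2.COLOR_BGR2GRAY)
m=(g<75).astype(np.uint8); m=cv2.morphologyEx(m,cv2.MORPH_OPEN,np.ones((3,3)))
n,l,s,c=cv2.connectedComponentsWithStats(m)
for i in range(1,n):
    if 80<s[i][4]<5000: print(s[i],c[i])
for x in [(509.9,168.5,113)]:
    print(project(p,(x[0],x[1],122)))
E
```

```text
cap [512.40353004 171.2458424  122.        ]
[ 273   72   62   67 3162] [303.01265022 105.73276407]
[575  83  14  50 197] [579.1928934  106.97461929]
[246  95  10  16 142] [250.49295775 102.49295775]
[326 255  31  31 778] [340.92159383 269.77634961]
[300.88940962 110.07918056]
```

```bash
python3 - <<'E'
from h import *
plan(511.5,170,107.5,1.5)
E
```

```text
t 4.18 pos [514.5 100.2 214.6] rot [3.141 0.    1.501] F [-0.  -0.1  0.9] M [-0.01 -0.09  0.03] open 1.001 q [ 0.07  0.35  1.8  -0.    0.99  0.14]
[[[0.463,-0.053,0.714],[0.0,0.0,0.002]],[[0.463,-0.052,0.714],[0.0,0.0,0.002]],[[0.463,-0.053,0.714],[0.001,0.0,0.002]],[[0.463,-0.053,0.713],[0.0,0.0,0.001]],[[0.462,-0.052,0.714],[0.001,0.0,0.002]]]
```

drive_tool(
  increments=[
    [[0.463,-0.053,0.714],[0,0,0]],
    [[0.463,-0.053,0.714],[0,0,0]],
    [[0.463,-0.053,0.714],[0,0,0]],
    [[0.463,-0.053,0.714],[0,0,0]],
    [[0.463,-0.053,0.714],[0,0,0]],
  ],
)

```text
t: 4.6
eef_pos: [511.4, 169.1, 106.7]
tcp_rot: [3.141, 0.0, 1.495]
ft_force: [0.0, 0.2, -0.0]
opening: 1.0
```

drive_tool(
  increments=[
    [[0,0,0],[0,0,0]],
    [[0,0,0],[0,0,0]],
    [[0,0,0],[0,0,0]],
    [[0,0,0],[0,0,0]],
    [[0,0,0],[0,0,0]],
  ],
  jaw=-1,
)

```text
t: 5.02
eef_pos: [511.9, 169.2, 108.6]
tcp_rot: [3.14, -0.0, 1.498]
ft_force: [-0.6, -0.9, -0.3]
opening: 0.708
```

```bash
python3 - <<'E'
from h import *
st();p=shot("side","d1")
cv2.imwrite("pics/d1.png",cv2.resize(p["pixels"][150:300,180:400],None,fx=3.5,fy=3.5))
st()
E
```

```text
t 5.02 pos [511.9 169.2 108.6] rot [ 3.14  -0.     1.498] F [-0.6 -0.9 -0.3] M [-0.01 -0.11  0.01] open 0.708 q [ 0.2   0.51  1.88 -0.    0.75  0.27]
t 5.07 pos [511.8 169.4 108.5] rot [ 3.14  -0.     1.498] F [0.3 0.5 0.2] M [-0.02 -0.11 -0.02] open 0.660 q [ 0.2   0.51  1.88 -0.    0.75  0.27]
```

View pics/d1.png

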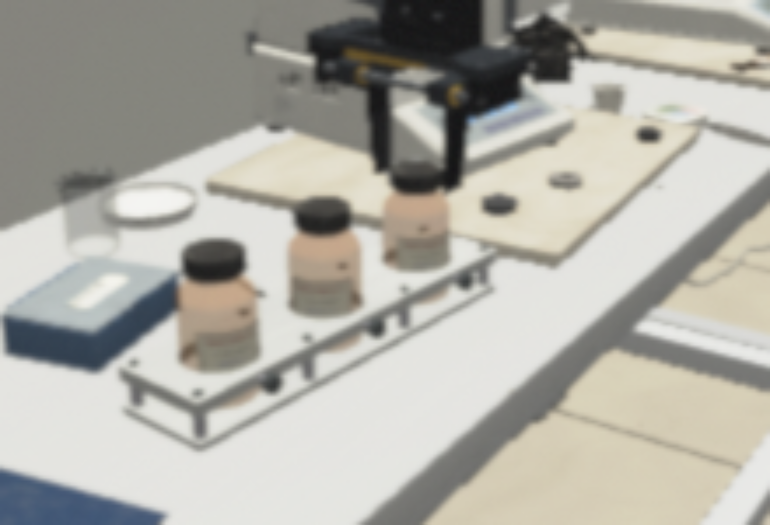

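drive_tool(
  increments=[
    [[0,0,0],[0,0,0]],
    [[0,0,0],[0,0,0]],
    [[0,0,0],[0,0,0]],
  ],
)

```text
t: 5.32
eef_pos: [511.2, 169.9, 107.7]
tcp_rot: [-3.142, 0.0, 1.499]
ft_force: [-0.4, 0.3, 3.7]
opening: 0.459
```

drive_tool(
  increments=[
    [[0,0,0],[0,0,0]],
    [[0,0,0],[0,0,0]],
  ],
)

```text
t: 5.48
eef_pos: [511.2, 169.9, 107.7]
tcp_rot: [3.142, 0.0, 1.499]
ft_force: [-1.7, -2.5, 4.0]
opening: 0.46
```

```bash
python3 -c "
from h import *
st()"
```

```text
t 5.48 pos [511.2 169.9 107.7] rot [3.142 0.    1.499] F [-1.7 -2.5  4. ] M [-0.34  0.21 -0.07] open 0.460 q [ 0.2   0.51  1.88 -0.    0.75  0.27]
```

drive_tool(
  increments=[
    [[0,0,0],[0,0,0.5]],
    [[0,0,0],[0,0,0.5]],
    [[0,0,0],[0,0,0.5]],
  ],
)

```text
t: 5.73
eef_pos: [511.1, 170.0, 107.7]
tcp_rot: [-3.141, 0.0, 1.378]
ft_force: [-4.0, -1.3, 5.8]
opening: 0.456
```

```bash
python3 -c "
from h import *
st()"
```

```text
t 5.73 pos [511.1 170.  107.7] rot [-3.141  0.     1.378] F [-4.  -1.3  5.8] M [-0.27  0.48  0.11] open 0.456 q [ 0.2   0.51  1.88 -0.    0.75  0.39]
```

drive_tool(
  increments=[
    [[0,0,0],[0,0,0.8]],
    [[0,0,0],[0,0,0.8]],
    [[0,0,0],[0,0,0.8]],
  ],
)

```text
t: 5.98
eef_pos: [510.8, 170.1, 107.7]
tcp_rot: [-3.141, 0.001, 1.184]
ft_force: [-5.2, -0.4, 7.3]
opening: 0.461
```

```bash
python3 -c "
from h import *
st()"
```

```text
t 5.98 pos [510.8 170.1 107.7] rot [-3.141e+00  1.000e-03  1.184e+00] F [-5.2 -0.4  7.3] M [-0.05  0.76  0.09] open 0.461 q [ 0.2   0.51  1.88 -0.    0.75  0.59]
```

drive_tool(
  increments=[
    [[0,0,0],[0,0,0.8]],
    [[0,0,0],[0,0,0.8]],
    [[0,0,0],[0,0,0.8]],
    [[0,0,0],[0,0,0.8]],
  ],
)

```text
t: 6.32
eef_pos: [510.4, 170.3, 107.7]
tcp_rot: [-3.14, 0.001, 0.928]
ft_force: [-6.2, 1.7, 8.1]
opening: 0.455
```

drive_tool(
  increments=[
    [[0,0,0],[0,0,0.8]],
    [[0,0,0],[0,0,0.8]],
    [[0,0,0],[0,0,0.8]],
  ],
)

```text
t: 6.57
eef_pos: [510.2, 170.5, 107.7]
tcp_rot: [-3.14, 0.001, 0.736]
ft_force: [-7.6, 4.9, 8.8]
opening: 0.458
```

```bash
python3 -c "
from h import *
st()"
```

```text
t 6.57 pos [510.2 170.5 107.7] rot [-3.14e+00  1.00e-03  7.36e-01] F [-7.6  4.9  8.8] M [0.64 1.26 0.12] open 0.458 q [0.2  0.51 1.88 0.   0.75 1.03]
```

drive_tool(
  increments=[
    [[0,0,0],[0,0,0.5]],
    [[0,0,0],[0,0,0.5]],
    [[0,0,0],[0,0,0.5]],
  ],
)

```text
t: 6.82
eef_pos: [510.1, 170.6, 107.7]
tcp_rot: [-3.14, 0.002, 0.617]
ft_force: [-8.7, 5.3, 8.7]
opening: 0.458
```

```bash
python3 -c "
from h import *
st()"
```

```text
t 6.82 pos [510.1 170.6 107.7] rot [-3.14e+00  2.00e-03  6.17e-01] F [-8.7  5.3  8.7] M [0.85 1.42 0.12] open 0.458 q [0.2  0.51 1.88 0.   0.75 1.15]
```

drive_tool(
  increments=[
    [[0,0,0],[0,0,0.4]],
    [[0,0,0],[0,0,0]],
  ],
)

```text
t: 6.98
eef_pos: [509.8, 170.5, 107.7]
tcp_rot: [-3.14, 0.002, 0.585]
ft_force: [-9.1, 3.6, 9.4]
opening: 0.453
```

```bash
python3 -c "
from h import *
st()"
```

```text
t 6.98 pos [509.8 170.5 107.7] rot [-3.14e+00  2.00e-03  5.85e-01] F [-9.1  3.6  9.4] M [ 0.5   1.6  -0.08] open 0.453 q [0.2  0.51 1.88 0.   0.75 1.18]
```

drive_tool(
  increments=[
    [[0,0,0],[0,0,0.4]],
    [[0,0,0],[0,0,0.4]],
  ],
)

```text
t: 7.15
eef_pos: [510.7, 171.1, 107.6]
tcp_rot: [-3.14, -0.0, 0.522]
ft_force: [-5.5, 8.3, 5.1]
opening: 0.453
```

```bash
python3 -c "
from h import *
st()"
```

```text
t 7.15 pos [510.7 171.1 107.6] rot [-3.14  -0.     0.522] F [-5.5  8.3  5.1] M [1.39 0.86 0.16] open 0.453 q [0.2  0.51 1.88 0.   0.75 1.25]
```

drive_tool(
  increments=[
    [[0,0,0],[0,0,0.5]],
    [[0,0,0],[0,0,0.5]],
  ],
)

```text
t: 7.32
eef_pos: [511.1, 171.2, 107.5]
tcp_rot: [-3.14, -0.001, 0.442]
ft_force: [-1.4, 11.8, -0.2]
opening: 0.458
```

```bash
python3 -c "
from h import *
st()"
```

```text
t 7.32 pos [511.1 171.2 107.5] rot [-3.14e+00 -1.00e-03  4.42e-01] F [-1.4 11.8 -0.2] M [1.94 0.46 0.4 ] open 0.458 q [0.2  0.51 1.88 0.   0.75 1.33]
```

drive_tool(
  increments=[
    [[0,0,0],[0,0,0.5]],
    [[0,0,0],[0,0,0.5]],
  ],
)

```text
t: 7.48
eef_pos: [511.2, 171.2, 107.5]
tcp_rot: [-3.14, -0.0, 0.362]
ft_force: [-6.4, 6.8, 4.0]
opening: 0.459
```

```bash
python3 -c "
from h import *
st(); plan(514,100,215,1.5)"
```

```text
t 7.48 pos [511.2 171.2 107.5] rot [-3.14  -0.     0.362] F [-6.4  6.8  4. ] M [1.15 1.03 0.21] open 0.459 q [0.2  0.51 1.88 0.   0.75 1.41]
t 7.48 pos [511.2 171.2 107.5] rot [-3.14  -0.     0.362] F [-6.4  6.8  4. ] M [1.15 1.03 0.21] open 0.459 q [0.2  0.51 1.88 0.   0.75 1.41]
[[[-0.05,0.15,-0.239],[-0.001,-0.001,-0.949]],[[-0.061,0.146,-0.239],[-0.001,-0.001,-0.948]],[[-0.072,0.141,-0.239],[-0.001,-0.001,-0.949]],[[-0.083,0.135,-0.239],[-0.001,-0.001,-0.948]],[[-0.093,0.128,-0.239],[-0.0,-0.001,-0.949]]]
[[[-0.102,0.121,-0.239],[-0.001,-0.001,-0.948]],[[-0.111,0.113,-0.239],[-0.001,-0.001,-0.949]],[[-0.119,0.104,-0.239],[-0.0,-0.001,-0.948]],[[-0.127,0.094,-0.239],[-0.001,-0.001,-0.949]],[[-0.133,0.085,-0.239],[-0.0,-0.001,-0.948]]]
[[[-0.14,0.074,-0.239],[-0.001,-0.001,-0.949]],[[-0.145,0.064,-0.239],[-0.0,-0.0,-0.948]],[[-0.149,0.052,-0.239],[-0.001,-0.001,-0.949]],[[-0.153,0.041,-0.238],[-0.0,-0.0,-0.948]],[[-0.155,0.03,-0.239],[-0.001,-0.001,-0.949]]]
```

drive_tool(
  increments=[
    [[0,0,0],[0,0,0]],
    [[0,0,0],[0,0,0]],
    [[0,0,0],[0,0,0]],
    [[0,0,0],[0,0,0]],
  ],
  jaw=0.5,
)

```text
t: 7.82
eef_pos: [511.4, 169.9, 107.4]
tcp_rot: [3.141, 0.0, 0.363]
ft_force: [-0.1, -0.4, -0.6]
opening: 0.675
```

drive_tool(
  increments=[
    [[0,0,-0.7],[0,0,-0.948]],
    [[0,0,-0.7],[0,0,-0.948]],
    [[0,0,-0.7],[0,0,-0.948]],
    [[0,0,-0.7],[0,0,-0.948]],
    [[0,0,-0.7],[0,0,-0.948]],
  ],
)

```text
t: 8.23
eef_pos: [511.3, 169.8, 213.5]
tcp_rot: [3.141, 0.0, 0.746]
ft_force: [-1.4, -0.2, -0.7]
opening: 0.751
```

```bash
python3 -c "
from h import *
plan(514,100,215,1.5)"
```

```text
t 8.23 pos [511.3 169.8 213.5] rot [3.141 0.    0.746] F [-1.4 -0.2 -0.7] M [ 0.02 -0.01 -0.02] open 0.751 q [ 0.2   0.37  1.77 -0.    1.    1.02]
[[[-0.151,0.177,-0.005],[0.0,0.0,-0.942]],[[-0.164,0.165,-0.005],[0.0,0.0,-0.942]],[[-0.176,0.152,-0.005],[0.0,0.0,-0.942]],[[-0.187,0.139,-0.005],[0.0,0.0,-0.942]],[[-0.197,0.124,-0.005],[0.0,0.0,-0.943]]]
[[[-0.206,0.109,-0.005],[0.0,0.0,-0.942]],[[-0.214,0.093,-0.005],[0.0,0.001,-0.943]],[[-0.22,0.077,-0.005],[0.0,0.0,-0.942]],[[-0.225,0.06,-0.005],[0.001,0.001,-0.943]],[[-0.229,0.044,-0.004],[0.0,0.0,-0.942]]]
```

drive_tool(
  increments=[
    [[-0.151,0.177,0],[0,0,-0.942]],
    [[-0.164,0.165,0],[0,0,-0.942]],
    [[-0.176,0.152,0],[0,0,-0.942]],
    [[-0.187,0.139,0],[0,0,-0.942]],
    [[-0.197,0.124,0],[0,0,-0.942]],
  ],
)

```text
t: 8.65
eef_pos: [512.6, 134.6, 212.6]
tcp_rot: [3.141, 0.0, 1.123]
ft_force: [1.8, -0.6, 0.5]
opening: 0.749
```

drive_tool(
  increments=[
    [[-0.206,0.109,0],[0,0,-0.942]],
    [[-0.214,0.093,0],[0,0,-0.942]],
    [[-0.22,0.077,0],[0,0,-0.942]],
    [[-0.225,0.06,0],[0,0,-0.942]],
    [[-0.229,0.044,0],[0,0,-0.942]],
  ],
)

```text
t: 9.07
eef_pos: [513.8, 99.7, 212.5]
tcp_rot: [3.142, 0.0, 1.5]
ft_force: [0.4, -1.1, 0.2]
opening: 0.749
```

```bash
python3 - <<'E'
from h import *
import pickle
p=shot("wrist","w3"); st()
pickle.dump(p,open("w3.pkl","wb"))
a=pickle.load(open("w2.pkl","rb"))["pixels"][60:152,258:350]; b=p["pixels"][60:152,258:350]
f=lambda i:cv2.resize(np.clip(i.astype(float)*2,0,255).astype(np.uint8),(390,390),interpolation=cv2.INTER_CUBIC)
cv2.imwrite("pics/cmp.png",np.hstack([f(a),f(b)]))
E
```

```text
t 9.12 pos [513.9  98.8 212.5] rot [3.142 0.    1.505] F [-0.3 -0.5  0.1] M [-0.04 -0.08  0.05] open 0.750 q [ 0.06  0.35  1.81 -0.    0.98  0.13]
```

View pics/cmp.png

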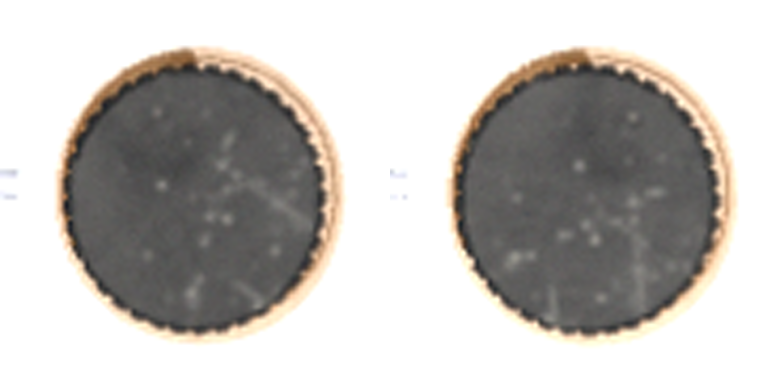

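The texture on the cap's top has turned clockwise: the streak at (250,195) in the left crop is at (640,260) in the right one. This is the loose cap, so I'll measure how far it turned.

```bash
python3 - <<'E'
import numpy as np,cv2,pickle
def top(f,yr=(60,152),xr=(258,350)):
    p=pickle.load(open(f,"rb")); g=cv2.cvtColor(p["pixels"],cv2.COLOR_BGR2GRAY)
    m=cv2.morphologyEx((g<60).astype(np.uint8),cv2.MORPH_OPEN,np.ones((3,3)))
    n,l,s,c=cv2.connectedComponentsWithStats(m)
    i=max((i for i in range(1,n) if 2000<s[i][4]<5000),key=lambda i:-abs(c[i][0]-304)-abs(c[i][1]-106))
    print(c[i],s[i]); return g.astype(np.float32),c[i]
A,ca=top("w2.pkl");B,cb=top("w3.pkl")
best=[]
for dx in np.arange(-3,3.1,.5):
  for dy in np.arange(-3,3.1,.5):
    for deg in range(-90,91,2):
      pass
def patch(g,c,deg=0):
    M=cv2.getRotationMatrix2D((float(c[0]),float(c[1])),deg,1); M[:,2]+=26-np.array(c)
    return cv2.warpAffine(g,M,(53,53),flags=cv2.INTER_CUBIC)
yy,xx=np.mgrid[:53,:53]; mk=np.hypot(yy-26,xx-26)<24
hp=lambda i:(i-cv2.GaussianBlur(i,(0,0),4))
b=hp(patch(B,cb))[mk]
for deg in np.arange(-90,90,1.):
    r=[]
    for dx in (-2,-1,0,1,2):
        for dy in (-2,-1,0,1,2):
            a=hp(patch(A,(ca[0]+dx,ca[1]+dy),deg))[mk]; r.append(np.corrcoef(a,b)[0,1])
    best.append((max(r),deg))
print(sorted(best)[-6:], "deg, negative = clockwise in image")
E
```

```text
[303.14214712 105.99138502] [ 273   73   62   65 3018]
[303.78583361 105.98229201] [ 273   74   63   65 2993]
[(np.float64(0.773172571831967), np.float64(-54.0)), (np.float64(0.8195200170298875), np.float64(-49.0)), (np.float64(0.8314033207214757), np.float64(-53.0)), (np.float64(0.8582973933504657), np.float64(-52.0)), (np.float64(0.8674291716037843), np.float64(-50.0)), (np.float64(0.8790726525376226), np.float64(-51.0))] deg, negative = clockwise in image
```

```bash
python3 - <<'E'
from h import *
plan(480,-100,240,0.4)
E
```

```text
t 9.12 pos [513.9  98.8 212.5] rot [3.142 0.    1.505] F [-0.3 -0.5  0.1] M [-0.04 -0.08  0.05] open 0.750 q [ 0.06  0.35  1.81 -0.    0.98  0.13]
[[[-0.478,-0.049,-0.065],[0.0,0.0,0.986]],[[-0.48,-0.011,-0.065],[0.0,0.0,0.986]],[[-0.479,0.026,-0.065],[0.0,0.0,0.986]],[[-0.476,0.064,-0.065],[0.0,0.0,0.986]],[[-0.469,0.102,-0.065],[0.0,0.0,0.986]]]
[[[-0.46,0.138,-0.066],[0.0,0.0,0.986]],[[-0.448,0.174,-0.065],[0.001,0.001,0.986]],[[-0.433,0.209,-0.066],[0.0,0.0,0.986]],[[-0.415,0.242,-0.066],[0.001,0.001,0.987]],[[-0.394,0.274,-0.065],[0.0,0.0,0.986]]]
[[[-0.371,0.304,-0.066],[0.001,0.001,0.987]],[[-0.346,0.333,-0.066],[0.0,0.0,0.986]],[[-0.319,0.359,-0.065],[0.001,0.001,0.987]],[[-0.29,0.383,-0.066],[0.0,0.0,0.986]]]
```

drive_tool(
  increments=[
    [[-0.478,-0.049,-0.065],[0,0,0.986]],
    [[-0.48,-0.011,-0.065],[0,0,0.986]],
    [[-0.479,0.026,-0.065],[0,0,0.986]],
    [[-0.476,0.064,-0.065],[0,0,0.986]],
    [[-0.469,0.102,-0.065],[0,0,0.986]],
  ],
)

```text
t: 9.53
eef_pos: [500.9, 28.7, 222.3]
tcp_rot: [3.142, 0.0, 1.096]
ft_force: [0.8, -0.6, 0.1]
opening: 0.752
```

drive_tool(
  increments=[
    [[-0.46,0.138,-0.065],[0,0,0.986]],
    [[-0.448,0.174,-0.065],[0,0,0.986]],
    [[-0.433,0.209,-0.065],[0,0,0.986]],
    [[-0.415,0.242,-0.065],[0,0,0.986]],
    [[-0.394,0.274,-0.065],[0,0,0.986]],
  ],
)

```text
t: 9.95
eef_pos: [488.2, -42.2, 232.1]
tcp_rot: [3.141, -0.0, 0.701]
ft_force: [-0.2, -0.5, 0.2]
opening: 0.75
```

drive_tool(
  increments=[
    [[-0.371,0.304,-0.065],[0,0,0.986]],
    [[-0.346,0.333,-0.065],[0,0,0.986]],
    [[-0.319,0.359,-0.065],[0,0,0.986]],
    [[-0.29,0.383,-0.065],[0,0,0.986]],
    [[0,0,0],[0,0,0]],
  ],
)

```text
t: 10.37
eef_pos: [478.1, -100.0, 240.1]
tcp_rot: [3.141, -0.0, 0.384]
ft_force: [-0.0, 0.2, 0.7]
opening: 0.747
```

```bash
python3 - <<'E'
from h import *
import pickle
p=shot("wrist","w4"); pickle.dump(p,open("w4.pkl","wb")); nets(p,("ring_center",)); st()
s=shot("side"); cv2.imwrite("pics/s4.png",cv2.resize(s["pixels"][120:240,220:420],None,fx=3.8,fy=3.8,interpolation=cv2.INTER_CUBIC)); pickle.dump(s,open("s4.pkl","wb"))
E
```

```text
ring_center [([512.8, -118.4, 22.9], 0.7)]
t 10.47 pos [478.2 -98.4 239.8] rot [ 3.142 -0.     0.391] F [0.3 0.3 0.4] M [ 0.01 -0.01 -0.01] open 0.752 q [-0.34  0.27  1.85  0.    1.02  0.84]
```

View pics/w4.png

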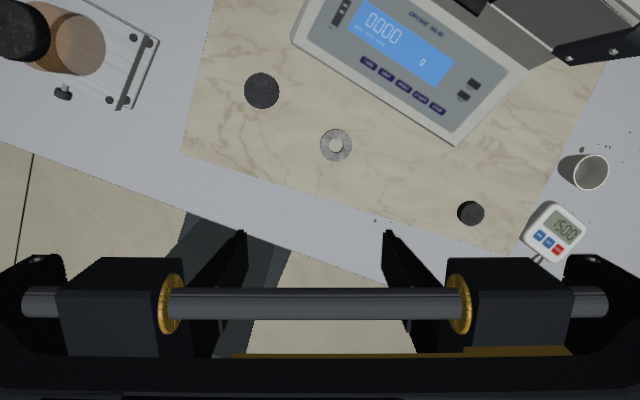

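View pics/s4.png

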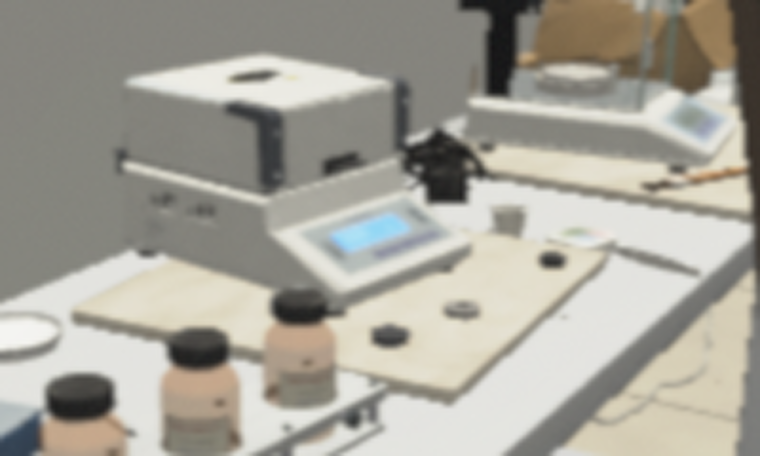

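```bash
python3 - <<'E'
from h import *
import pickle
p=pickle.load(open("w4.pkl","rb"))
for n,px,z in [("panL",(293,38),40),("panR",(455,145),40),("panRtop",(527,68),100),("scrn back",(360,0),100),("discw",(262,91),30),("discs",(471,213),32)]: print(n,ray(p,px,z).round(1))
im=p["pixels"]; hsv=cv2.cvtColor(im,cv2.COLOR_BGR2HSV); c=cv2.resize(im[110:180,300:375],None,fx=8,fy=8,interpolation=cv2.INTER_CUBIC); cv2.imwrite("pics/ring.png",c)
s=hsv[...,1]; sub=(s[110:180,300:375]<28).astype(np.uint8); sub=cv2.morphologyEx(sub,cv2.MORPH_OPEN,np.ones((3,3)))
n,l,st_,ce=cv2.connectedComponentsWithStats(sub); print(st_,ce+[300,110])
# side: instrument height check
S=pickle.load(open("s4.pkl","rb"))
for nm,z in (("lidfront",0),): pass
print([project(S,(640,-60,z)).round() for z in (20,60,100,150)])
E
```

```text
panL [597.1 -30.9  40. ]
panR [ 564.1 -229.3   40. ]
panRtop [ 643.7 -230.5  100. ]
scrn back [636.5 -77.2 100. ]
discw [538.  -18.3  30. ]
discs [ 502.2 -287.3   32. ]
[[   0    0   75   70  615]
 [   0    0   75   70 4562]
 [  19   49    4    6   22]
 [  21   59    8   11   51]] [[333.24552846 152.28780488]
 [337.72555897 143.04252521]
 [320.63636364 161.31818182]
 [324.43137255 173.70588235]]
[array([304., 199.]), array([304., 188.]), array([304., 178.]), array([304., 164.])]
```

View pics/ring.png

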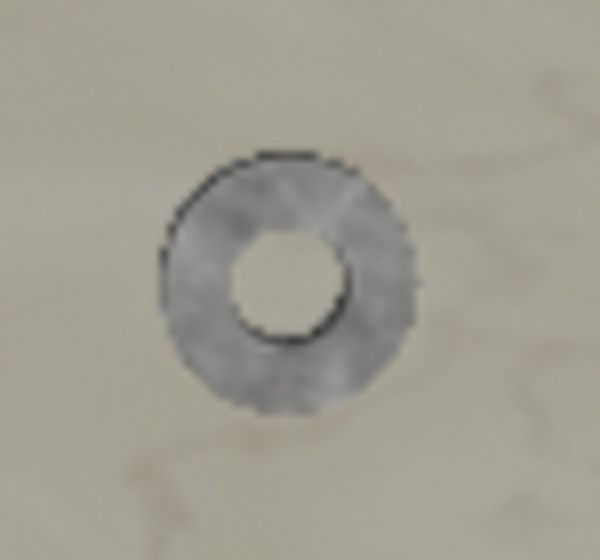

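```bash
python3 - <<'E'
from h import *
import pickle
p=pickle.load(open("w4.pkl","rb"))
print(ray(p,(335.8,145),30))
r=ray(p,(335.8,145),30)
plan(r[0],r[1],75,0.0)
E
```

```text
[ 514.97376752 -112.20889901   30.        ]
t 10.52 pos [478.2 -98.  239.7] rot [-3.142  0.     0.392] F [ 0.6 -0.7 -0.5] M [ 0.05 -0.    0.03] open 0.748 q [-0.34  0.27  1.85  0.    1.02  0.84]
[[[0.159,0.151,0.915],[-0.0,0.0,0.818]],[[0.168,0.14,0.915],[-0.0,0.0,0.817]],[[0.177,0.129,0.915],[-0.0,0.0,0.818]],[[0.185,0.117,0.915],[-0.0,0.0,0.817]],[[0.192,0.105,0.916],[-0.0,0.0,0.818]]]
[[[0.199,0.092,0.915],[-0.001,0.001,0.817]]]
```

drive_tool(
  increments=[
    [[0.159,0.151,0.915],[0,0,0.818]],
    [[0.168,0.14,0.915],[0,0,0.818]],
    [[0.177,0.129,0.915],[0,0,0.818]],
    [[0.185,0.117,0.915],[0,0,0.818]],
    [[0.192,0.105,0.915],[0,0,0.818]],
  ],
)

```text
t: 10.93
eef_pos: [509.2, -109.4, 101.3]
tcp_rot: [3.141, -0.0, 0.063]
ft_force: [0.4, -1.6, 0.3]
opening: 0.75
```

drive_tool(
  increments=[
    [[0.199,0.092,0.915],[0,0,0.818]],
    [[0,0,0],[0,0,0]],
  ],
)

```text
t: 11.1
eef_pos: [514.0, -111.5, 70.9]
tcp_rot: [-3.14, 0.006, -0.002]
ft_force: [-1.2, 0.1, -0.1]
opening: 0.747
```

```bash
python3 - <<'E'
from h import *
import pickle
p=shot("wrist","w5"); pickle.dump(p,open("w5.pkl","wb")); s=st()
print(project(p,(515,-112,30)),project(p,s["eef_pos"]))
E
```

```text
t 11.15 pos [ 514.2 -111.6   73.2] rot [-3.14e+00  4.00e-03  2.00e-03] F [0.1 1.1 0.3] M [ 0.04 -0.03 -0.01] open 0.751 q [-0.34  0.55  1.94 -0.    0.66  1.23]
[313.42427823 222.32828638] [312.35631846 251.96431716]
```

View pics/w5.png

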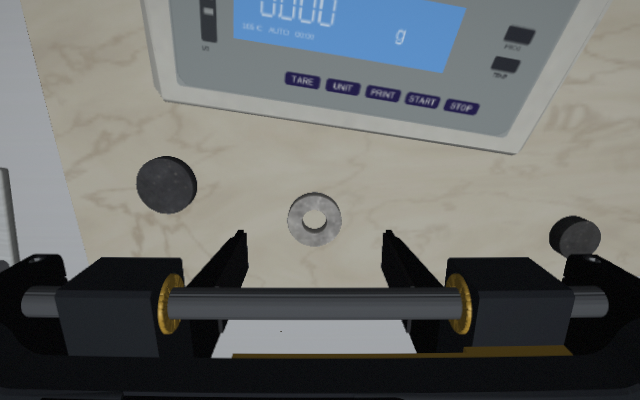

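drive_tool(
  increments=[
    [[0.02,0,0.6],[0,0,0]],
    [[0.02,0,0.6],[0,0,0]],
    [[0,0,0.4],[0,0,0]],
    [[0,0,0.1],[0,0,0]],
    [[0,0,0],[0,0,0]],
  ],
  jaw=0.3,
)

```text
t: 11.57
eef_pos: [516.3, -112.2, 25.0]
tcp_rot: [3.141, -0.0, 0.001]
ft_force: [-0.6, -0.8, 0.1]
opening: 0.652
```

```bash
python3 - <<'E'
from h import *
p=shot("wrist","w6"); st()
E
```

```text
t 11.62 pos [ 516.6 -112.4   25.4] rot [ 3.141e+00 -1.000e-03  1.000e-03] F [-0.4  0.1  0.7] M [ 0.06  0.05 -0.  ] open 0.648 q [-0.34  0.63  1.96 -0.    0.55  1.23]
```

View pics/w6.png

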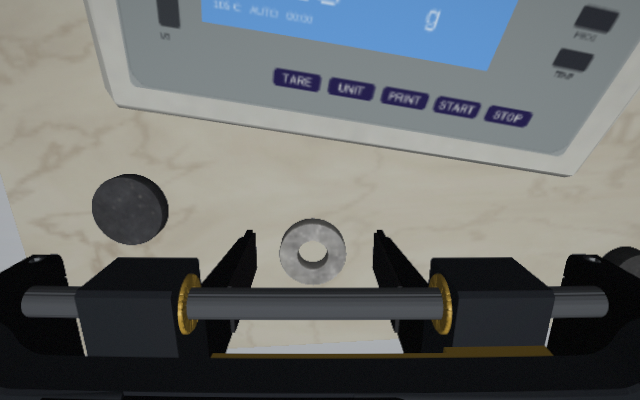

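drive_tool(
  increments=[
    [[0,0,0.09],[0,0,0]],
    [[0,0,0],[0,0,0]],
    [[0,0,0],[0,0,0]],
    [[0,0,0],[0,0,0]],
    [[0,0,0],[0,0,0]],
  ],
  jaw=-1,
)

```text
t: 12.03
eef_pos: [516.3, -112.6, 21.8]
tcp_rot: [3.141, -0.0, -0.001]
ft_force: [0.2, 0.3, 2.9]
opening: 0.359
```

drive_tool(
  increments=[
    [[0,0,0],[0,0,0]],
    [[0,0,0],[0,0,0]],
    [[0,0,0],[0,0,0]],
  ],
)

```text
t: 12.28
eef_pos: [516.3, -112.6, 21.7]
tcp_rot: [3.141, -0.0, -0.001]
ft_force: [-1.5, 0.7, 5.9]
opening: 0.357
```

```bash
python3 - <<'E'
from h import *
st()
E
```

```text
t 12.28 pos [ 516.3 -112.6   21.7] rot [ 3.141e+00 -0.000e+00 -1.000e-03] F [-1.5  0.7  5.9] M [0.11 0.18 0.01] open 0.357 q [-0.34  0.64  1.96 -0.    0.54  1.23]
```

drive_tool(
  increments=[
    [[0,0,-0.4],[0,0,0]],
    [[0,0,-0.9],[0,0,0]],
    [[0,0,-0.9],[0,0,0]],
    [[0,0,-0.9],[0,0,0]],
    [[0,0,-0.9],[0,0,0]],
  ],
)

```text
t: 12.7
eef_pos: [515.9, -112.5, 142.5]
tcp_rot: [-3.141, 0.001, -0.001]
ft_force: [0.5, 0.2, -0.6]
opening: 0.355
```

```bash
python3 - <<'E'
from h import *
p=shot("wrist","w7")
plan(465,170,200,0)
E
```

```text
t 12.75 pos [ 517.7 -113.1  147.2] rot [ 3.14e+00 -6.00e-03 -1.00e-03] F [ 0.9 -0.3  4.4] M [ 0.02 -0.14  0.05] open 0.358 q [-0.34  0.44  1.87 -0.    0.83  1.23]
[[[-0.176,-0.943,-0.179],[0.003,-0.007,-0.001]],[[-0.176,-0.943,-0.179],[0.003,-0.007,-0.001]],[[-0.176,-0.943,-0.178],[0.003,-0.007,-0.001]],[[-0.176,-0.943,-0.178],[0.002,-0.007,-0.001]],[[-0.176,-0.943,-0.178],[0.003,-0.007,-0.001]]]
[[[-0.175,-0.943,-0.178],[0.002,-0.007,-0.001]],[[-0.176,-0.944,-0.177],[0.003,-0.007,-0.001]],[[-0.176,-0.944,-0.177],[0.002,-0.007,-0.002]],[[-0.175,-0.943,-0.177],[0.003,-0.007,-0.001]],[[-0.175,-0.944,-0.176],[0.002,-0.008,-0.002]]]
```

View pics/w7.png

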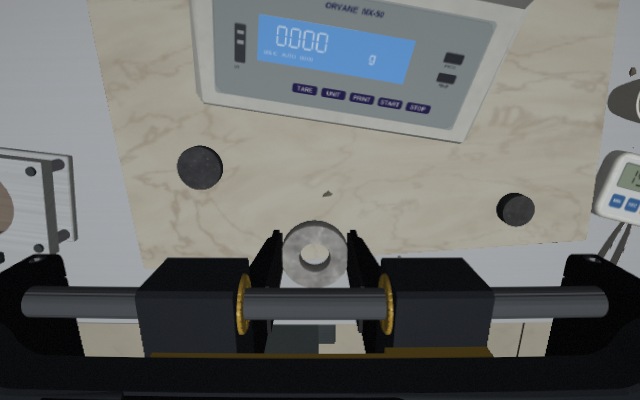

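drive_tool(
  increments=[
    [[-0.176,-0.943,-0.18],[0,0,0]],
    [[-0.176,-0.943,-0.18],[0,0,0]],
    [[-0.176,-0.943,-0.18],[0,0,0]],
    [[-0.176,-0.943,-0.18],[0,0,0]],
    [[-0.176,-0.943,-0.18],[0,0,0]],
  ],
)

```text
t: 13.17
eef_pos: [489.4, 30.1, 168.4]
tcp_rot: [3.142, 0.0, -0.001]
ft_force: [1.0, 0.4, -0.7]
opening: 0.355
```

drive_tool(
  increments=[
    [[-0.176,-0.943,-0.18],[0,0,0]],
    [[-0.176,-0.943,-0.18],[0,0,0]],
    [[-0.176,-0.943,-0.18],[0,0,0]],
    [[-0.176,-0.943,-0.18],[0,0,0]],
    [[-0.176,-0.943,-0.18],[0,0,0]],
  ],
)

```text
t: 13.58
eef_pos: [463.1, 171.7, 195.4]
tcp_rot: [3.141, 0.0, -0.001]
ft_force: [0.3, 0.0, -0.8]
opening: 0.354
```

drive_tool(
  increments=[
    [[0,0,0],[0,0,0]],
    [[0,0,0],[0,0,0]],
    [[0,0,0],[0,0,0]],
  ],
)

```text
t: 13.83
eef_pos: [463.6, 170.1, 195.0]
tcp_rot: [3.141, 0.0, -0.001]
ft_force: [-0.4, 0.5, -0.6]
opening: 0.356
```

```bash
python3 - <<'E'
from h import *
import pickle
p=shot("wrist","w8"); st(); pickle.dump(p,open("w8.pkl","wb"))
E
```

```text
t 13.88 pos [463.7 169.7 195. ] rot [ 3.141e+00  1.000e-03 -1.000e-03] F [-0.2  0.3 -1. ] M [ 0.04  0.07 -0.03] open 0.355 q [ 0.22  0.33  1.9  -0.    0.92  1.79]
```

View pics/w8.png

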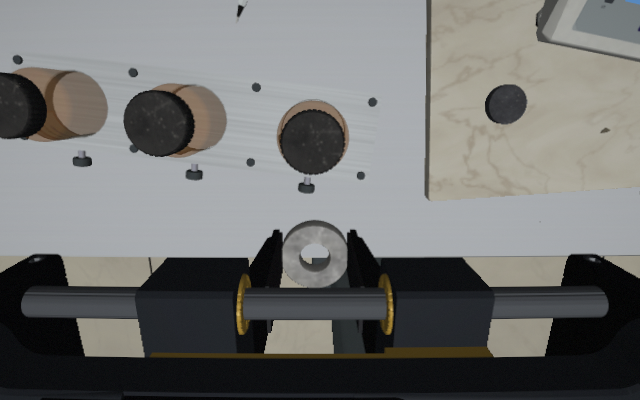

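```bash
python3 - <<'E'
from h import *
import pickle
from scipy.optimize import least_squares
p=pickle.load(open("w8.pkl","rb")); im=p["pixels"]; g=cv2.cvtColor(im,cv2.COLOR_BGR2GRAY)
cv2.imwrite("pics/capz.png",np.hstack([cv2.resize(np.clip(im[95:185,270:360].astype(float)*1.8,0,255).astype(np.uint8),(390,390)),cv2.resize(im[205:295,270:360],(390,390))]))
m=(g<70).astype(np.uint8); m=cv2.morphologyEx(m,cv2.MORPH_OPEN,np.ones((3,3)))
n,l,s,c=cv2.connectedComponentsWithStats(m); i=l[145,313]; print(s[i],c[i])
cn,_=cv2.findContours((l==i).astype(np.uint8),cv2.RETR_EXTERNAL,cv2.CHAIN_APPROX_NONE)
pts=np.array([q[0] for q in cn[0] if q[0][1]>145],float)
W=np.array([ray(p,q,122)[:2] for q in pts])
r=least_squares(lambda v:np.hypot(W[:,0]-v[0],W[:,1]-v[1])-v[2],[512,170,23],loss="soft_l1"); print("cap",r.x, np.abs(r.fun).mean())
print("proj of circle", [project(p,(r.x[0]+23*math.cos(a),r.x[1]+23*math.sin(a),122)).round(1).tolist() for a in (0,math.pi/2,math.pi,-math.pi/2)])
print("ring", ray(p,(315,254),203.3))
E
```

```text
[ 279  109   66   65 3298] [311.93723469 141.32140691]
cap [512.73183366 170.37923723  22.31524374] 0.2070111176013046
proj of circle [[312.0, 107.7], [279.1, 141.7], [312.1, 174.1], [345.1, 141.8]]
ring [465.38749736 168.60966947 203.3       ]
```

View pics/capz.png

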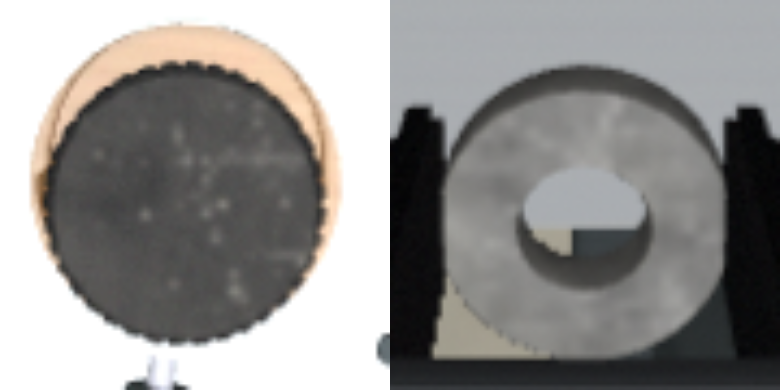

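```bash
python3 - <<'E'
from h import *
import pickle
p=pickle.load(open("w8.pkl","rb"))
for cx in (463,464,465):
    print(cx,[project(p,(cx+18*math.cos(a),168.8+18*math.sin(a),203.3)).round(1).tolist() for a in (0,math.pi/2,math.pi,-math.pi/2)])
s=st()
cap=np.array([512.7,170.4]); 
for rx in (463.5,464.5): print(np.array(s["eef_pos"][:2])+cap-[rx,168.7])
plan(512.2,171.2,150,0)
E
```

```text
463 [[314.6, 225.1], [279.3, 258.3], [314.6, 289.6], [349.9, 258.3]]
464 [[314.7, 223.2], [279.3, 256.5], [314.6, 287.9], [350.0, 256.5]]
465 [[314.7, 221.3], [279.2, 254.7], [314.6, 286.2], [350.0, 254.7]]
t 13.88 pos [463.7 169.7 195. ] rot [ 3.141e+00  1.000e-03 -1.000e-03] F [-0.2  0.3 -1. ] M [ 0.04  0.07 -0.03] open 0.355 q [ 0.22  0.33  1.9  -0.    0.92  1.79]
[512.87554315 171.3824831 ]
[511.87554315 171.3824831 ]
t 13.88 pos [463.7 169.7 195. ] rot [ 3.141e+00  1.000e-03 -1.000e-03] F [-0.2  0.3 -1. ] M [ 0.04  0.07 -0.03] open 0.355 q [ 0.22  0.33  1.9  -0.    0.92  1.79]
[[[0.539,-0.018,0.5],[0.002,0.002,-0.006]],[[0.54,-0.017,0.5],[0.001,0.003,-0.006]],[[0.539,-0.018,0.5],[0.002,0.002,-0.007]]]
```

drive_tool(
  increments=[
    [[0.54,-0.017,0.5],[0,0,0]],
    [[0.54,-0.017,0.5],[0,0,0]],
    [[0.545,-0.017,0.5],[0,0,0]],
    [[0,0,0.2],[0,0,0]],
    [[0,0,0],[0,0,0]],
  ],
)

```text
t: 14.3
eef_pos: [511.9, 170.6, 142.6]
tcp_rot: [3.141, 0.003, -0.003]
ft_force: [-1.0, 0.2, -0.2]
opening: 0.356
```

drive_tool(
  increments=[
    [[0,0,0],[0,0,0]],
    [[0,0,0],[0,0,0]],
  ],
)

```text
t: 14.47
eef_pos: [512.1, 171.5, 145.0]
tcp_rot: [3.142, -0.0, -0.002]
ft_force: [-0.4, 0.8, -0.9]
opening: 0.356
```

```bash
python3 - <<'E'
from h import *
p=shot("wrist","w9"); st(); 
q=shot("side"); cv2.imwrite("pics/s9.png",cv2.resize(q["pixels"][150:250,230:370],None,fx=5,fy=5,interpolation=cv2.INTER_CUBIC))
E
```

```text
t 14.52 pos [512.2 171.7 145.2] rot [-3.142e+00 -1.000e-03 -1.000e-03] F [ 0.1  0.6 -1.1] M [-0.02  0.02 -0.02] open 0.359 q [ 0.2   0.46  1.85 -0.    0.84  1.77]
```

View pics/w9.png

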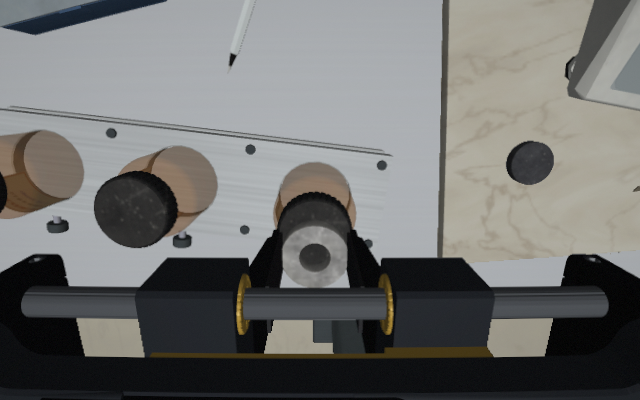

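View pics/s9.png

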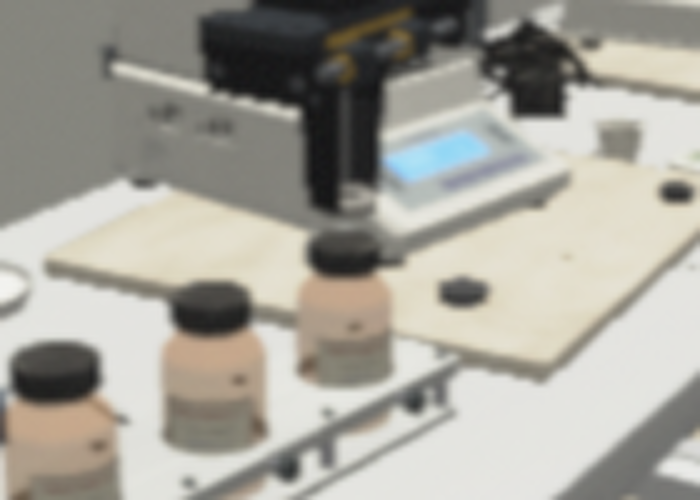

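drive_tool(
  increments=[
    [[0,0,0.35],[0,0,0]],
    [[0,0,0.2],[0,0,0]],
    [[0,0,0.07],[0,0,0]],
    [[0,0,0],[0,0,0]],
    [[0,0,0],[0,0,0]],
  ],
)

```text
t: 14.98
eef_pos: [512.4, 171.9, 125.6]
tcp_rot: [3.141, -0.0, -0.001]
ft_force: [0.3, 0.1, 2.4]
opening: 0.361
```

drive_tool(
  increments=[
    [[0,0,0.05],[0,0,0]],
    [[0,0,0],[0,0,0]],
  ],
)

```text
t: 15.15
eef_pos: [512.5, 171.9, 125.2]
tcp_rot: [3.142, -0.001, -0.001]
ft_force: [-4.0, -0.3, 14.7]
opening: 0.362
```

drive_tool(
  increments=[
    [[0,0,0.03],[0,0,0]],
    [[0,0,0],[0,0,0]],
  ],
)

```text
t: 15.32
eef_pos: [512.6, 171.9, 125.0]
tcp_rot: [-3.141, -0.002, -0.001]
ft_force: [-6.2, -2.5, 23.8]
opening: 0.359
```

drive_tool(
  increments=[
    [[0,0,-0.06],[0,0,0]],
    [[0,0,0],[0,0,0]],
  ],
)

```text
t: 15.48
eef_pos: [512.3, 171.9, 125.3]
tcp_rot: [-3.142, -0.0, -0.001]
ft_force: [-0.3, 0.0, 4.3]
opening: 0.361
```

```bash
python3 - <<'E'
from h import *
p=shot("wrist","w10"); st(); 
E
```

```text
t 15.53 pos [512.4 171.9 125.2] rot [ 3.142e+00 -0.000e+00 -1.000e-03] F [-2.4 -0.3  7.1] M [-0.03  0.37  0.01] open 0.361 q [ 0.2   0.48  1.86 -0.    0.79  1.77]
```

View pics/w10.png

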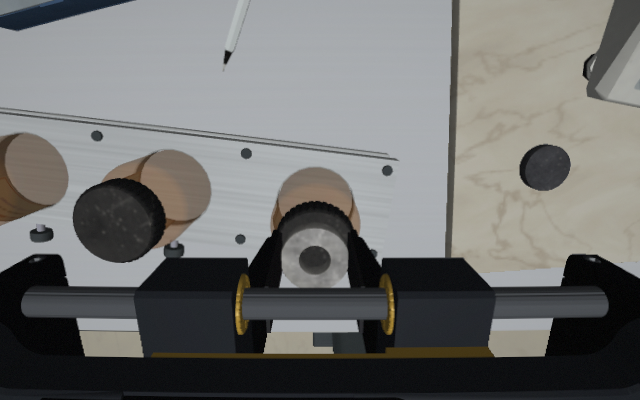

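```bash
python3 - <<'E'
from h import *
p=shot("wrist"); im=p["pixels"]
cv2.imwrite("pics/w11.png",cv2.resize(np.clip(im[185:300,255:375].astype(float)*1.7,0,255).astype(np.uint8),None,fx=5,fy=5,interpolation=cv2.INTER_CUBIC))
for cx in (511,513,515):
    print(cx,"ring far/near/centre",[project(p,(cx+d,171.3,132)).round(1).tolist() for d in (18,-18,0)],"cap far",project(p,(cx+23,171.3,122)).round(1), "cap L/R",[project(p,(cx,171.3+d,122)).round(1).tolist() for d in(23,-23)])
E
```

```text
511 ring far/near/centre [[313.3, 225.6], [313.4, 289.5], [313.3, 258.5]] cap far [313.3 210. ] cap L/R [[271.0, 250.4], [355.7, 250.4]]
513 ring far/near/centre [[313.3, 221.8], [313.4, 286.2], [313.3, 254.9]] cap far [313.3 206.4] cap L/R [[270.8, 247.0], [355.9, 247.0]]
515 ring far/near/centre [[313.3, 218.0], [313.4, 282.8], [313.3, 251.4]] cap far [313.3 202.7] cap L/R [[270.7, 243.6], [356.0, 243.6]]
```

View pics/w11.png

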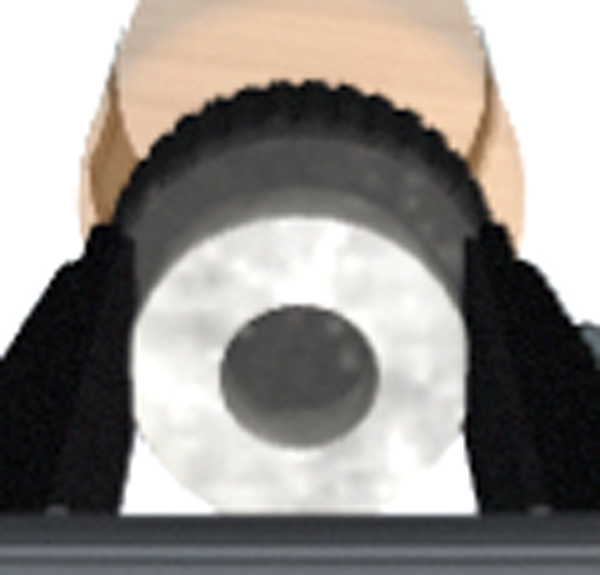

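drive_tool(
  increments=[
    [[0,0,0],[0,0,0]],
    [[0,0,0],[0,0,0]],
    [[0,0,0],[0,0,0]],
    [[0,0,0],[0,0,0]],
    [[0,0,0],[0,0,0]],
  ],
  jaw=0.4,
)

```text
t: 16.0
eef_pos: [512.4, 171.8, 124.9]
tcp_rot: [3.141, 0.0, -0.001]
ft_force: [-0.5, 0.1, -0.0]
opening: 0.652
```

drive_tool(
  increments=[
    [[0,0,-0.2],[0,0,0]],
    [[0,0,-0.5],[0,0,0]],
    [[0,0,-0.9],[0,0,0]],
    [[-0.5,0,-0.8],[0,0,0]],
    [[-0.9,0,-0.3],[0,0,0]],
  ],
)

```text
t: 16.42
eef_pos: [472.5, 172.1, 209.1]
tcp_rot: [-3.141, -0.005, -0.002]
ft_force: [-0.1, 0.5, 1.2]
opening: 0.699
```

drive_tool(
  increments=[
    [[-0.5,0,0],[0,0,0]],
    [[0,0,0],[0,0,0]],
    [[0,0,0],[0,0,0]],
  ],
)

```text
t: 16.67
eef_pos: [455.5, 172.0, 206.9]
tcp_rot: [-3.141, -0.001, -0.001]
ft_force: [-0.4, -0.0, -0.2]
opening: 0.698
```

```bash
python3 - <<'E'
from h import *
p=shot("wrist","w12"); st(); nets(p,("ring_center","cap_p"))
q=shot("side"); cv2.imwrite("pics/s12.png",cv2.resize(q["pixels"][150:250,230:370],None,fx=5,fy=5,interpolation=cv2.INTER_CUBIC))
im=p["pixels"]
for cx,cy in ((512.7,170.6),):
    for r,z,c in ((23,122,(0,255,0)),(18,132,(0,0,255))):
        for a in np.linspace(0,6.28,60):
            u=project(p,(cx+r*math.cos(a),cy+r*math.sin(a),z)); cv2.circle(im,(int(round(u[0])),int(round(u[1]))),0,c,-1)
cv2.imwrite("pics/w12z.png",cv2.resize(im[80:240,220:400],None,fx=3.7,fy=3.7,interpolation=cv2.INTER_NEAREST))
E
```

```text
t 16.72 pos [456.1 172.  206.6] rot [-3.141e+00 -1.000e-03 -1.000e-03] F [ 0.5 -0.  -0.1] M [ 0.05 -0.    0.03] open 0.700 q [ 0.23  0.31  1.9  -0.    0.94  1.8 ]
ring_center [([510.5, 170.0, 126.6], 0.63)]
cap_p [([539.8, 386.0, 109.1], 0.89), ([508.7, 165.4, 108.2], 0.72), ([526.2, 279.7, 112.7], 0.66)]
```

View pics/w12z.png

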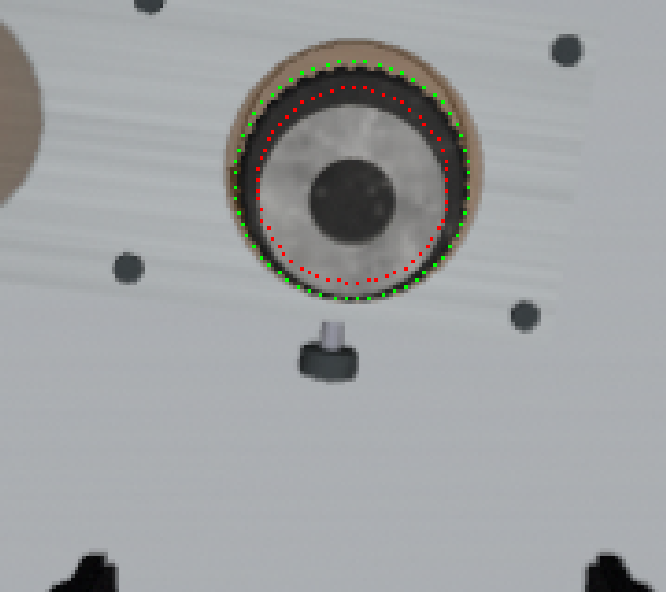

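View pics/s12.png

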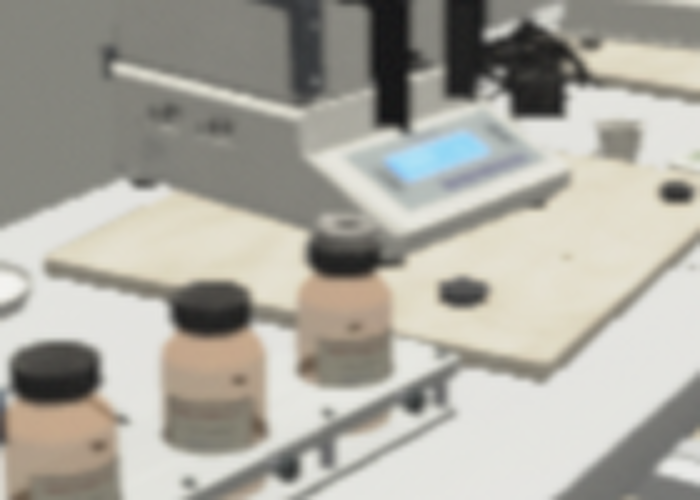

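```bash
python3 - <<'E'
from h import *
from scipy.optimize import least_squares
p=shot("wrist"); im=p["pixels"]; g=cv2.cvtColor(im,cv2.COLOR_BGR2GRAY)
roi=np.zeros_like(g); roi[85:175,270:360]=1
def fit(mask,z,sel,r0,seed=None):
    n,l,s,c=cv2.connectedComponentsWithStats(mask); k=1+np.argmax(s[1:,4])
    cn,_=cv2.findContours((l==k).astype(np.uint8),cv2.RETR_EXTERNAL,cv2.CHAIN_APPROX_NONE)
    P=np.array([q[0] for q in cn[0]],float); print(s[k]); P=P[sel(P,s[k])]
    W=np.array([ray(p,q,z)[:2] for q in P])
    for fixed in (None,r0):
        f=(lambda v:np.hypot(W[:,0]-v[0],W[:,1]-v[1])-(fixed or v[2]))
        r=least_squares(f,[512,170,r0],loss="soft_l1",f_scale=.5); print(z,fixed,r.x.round(2),np.abs(r.fun).mean().round(2))
dark=((g<75)&(roi>0)).astype(np.uint8)
# cap: filled outer hull, dark; only near half
fit(dark,122,lambda P,s:P[:,1]>s[1]+s[3]*0.5,22.5)
yy,xx=np.mgrid[:400,:640]
ringm=((g>85)&(np.hypot(xx-315,yy-134)<27.5)).astype(np.uint8)
cv2.imwrite("pics/rm.png",cv2.resize(np.hstack([dark[85:175,270:360],ringm[85:175,270:360]])*255,None,fx=4,fy=4))
fit(ringm,132,lambda P,s:P[:,1]>0,17.8)
cv2.imwrite("pics/w13z.png",cv2.resize(np.clip(im[85:175,270:360].astype(float)*1.6,0,255).astype(np.uint8),(585,585),interpolation=cv2.INTER_NEAREST))
E
```

```text
[ 282   98   65   64 1012]
122 None [511.07 170.52  20.95] 0.85
122 22.5 [512.97 170.61  22.5 ] 0.89
[ 289  109   51   53 1669]
132 None [509.96 170.75  17.54] 0.16
132 17.8 [509.95 170.74  17.8 ] 0.28
```

View pics/rm.png

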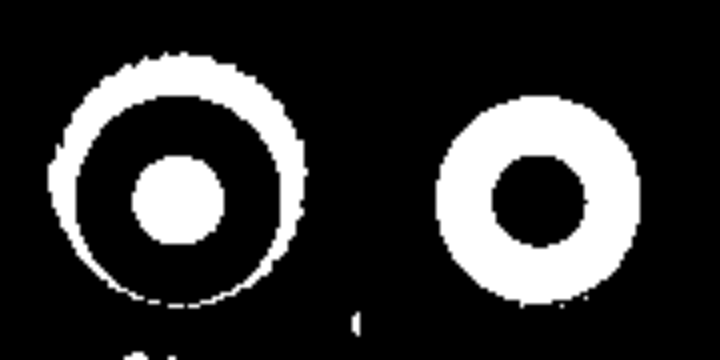

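View pics/w13z.png

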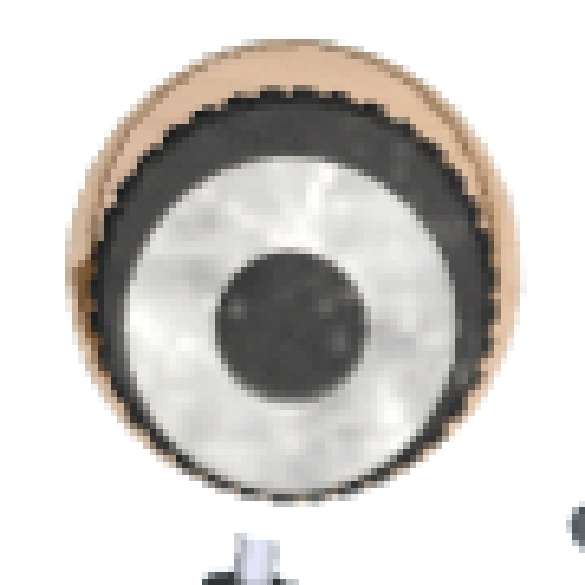

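```bash
python3 - <<'E'
from h import *
plan(513,171,160,0,3)
E
```

```text
t 16.92 pos [456.1 171.9 205.8] rot [ 3.141e+00  1.000e-03 -1.000e-03] F [ 1.  -0.5 -0.2] M [ 0.07 -0.04 -0.02] open 0.701 q [ 0.22  0.31  1.9  -0.    0.94  1.8 ]
[[[0.633,0.008,0.509],[0.001,0.002,-0.006]],[[0.633,0.009,0.509],[0.001,0.002,-0.006]],[[0.633,0.009,0.509],[0.001,0.002,-0.005]]]
```

drive_tool(
  increments=[
    [[0.633,0,0.51],[0,0,0]],
    [[0.633,0,0.51],[0,0,0]],
    [[0.633,0,0.51],[0,0,0]],
    [[0,0,0.6],[0,0,0]],
    [[0,0,0.5],[0,0,0]],
  ],
)

```text
t: 17.33
eef_pos: [513.3, 171.6, 125.5]
tcp_rot: [3.141, 0.001, -0.002]
ft_force: [-0.8, -0.2, -0.1]
opening: 0.702
```

drive_tool(
  increments=[
    [[0,0,0],[0,0,0]],
    [[0,0,0],[0,0,0]],
    [[0,0,0],[0,0,0]],
  ],
)

```text
t: 17.58
eef_pos: [512.8, 171.9, 127.9]
tcp_rot: [-3.142, -0.001, -0.001]
ft_force: [0.6, -0.4, 0.1]
opening: 0.699
```

drive_tool(
  increments=[
    [[0,0,0.05],[0,0,0]],
    [[0,0,0],[0,0,0]],
    [[0,0,0],[0,0,0]],
    [[0,0,0],[0,0,0]],
    [[0,0,0],[0,0,0]],
  ],
  jaw=-1,
)

```text
t: 18.0
eef_pos: [512.5, 171.9, 126.1]
tcp_rot: [-3.142, -0.001, -0.001]
ft_force: [0.7, 0.3, -1.2]
opening: 0.408
```

drive_tool(
  increments=[
    [[0,0,0],[0,0,0]],
    [[0,0,0],[0,0,0]],
    [[0,0,0],[0,0,0]],
  ],
)

```text
t: 18.25
eef_pos: [512.5, 171.9, 126.0]
tcp_rot: [-3.142, -0.0, -0.001]
ft_force: [-0.9, 0.1, 3.2]
opening: 0.36
```

drive_tool(
  increments=[
    [[0,0,-0.1],[0,0,0]],
    [[0,0,0],[0,0,0]],
    [[0.09,0,0],[0,0,0]],
    [[0,0,0],[0,0,0]],
    [[0,0,0],[0,0,0]],
  ],
)

```text
t: 18.67
eef_pos: [515.2, 171.8, 128.7]
tcp_rot: [3.141, 0.0, -0.001]
ft_force: [-0.4, -0.7, -0.6]
opening: 0.356
```

```bash
python3 - <<'E'
from h import *
st()
p=shot("wrist"); im=p["pixels"]
cv2.imwrite("pics/w14.png",cv2.resize(np.clip(im[185:300,255:375].astype(float)*1.7,0,255).astype(np.uint8),None,fx=5,fy=5,interpolation=cv2.INTER_CUBIC))
E
```

```text
t 18.67 pos [515.2 171.8 128.7] rot [ 3.141e+00  0.000e+00 -1.000e-03] F [-0.4 -0.7 -0.6] M [ 0.05  0.07 -0.03] open 0.356 q [ 0.2   0.48  1.85 -0.    0.81  1.77]
```

View pics/w14.png

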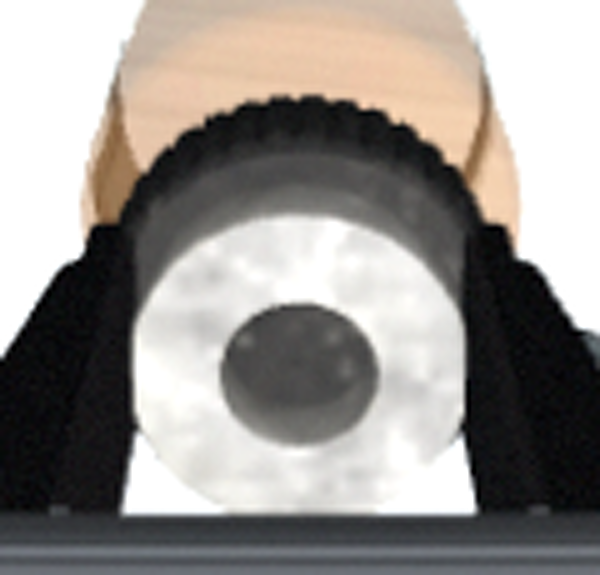

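drive_tool(
  increments=[
    [[0,0,0.07],[0,0,0]],
    [[0,0,0.025],[0,0,0]],
    [[0,0,0],[0,0,0]],
    [[0,0,0],[0,0,0]],
  ],
)

```text
t: 19.05
eef_pos: [515.1, 171.8, 126.0]
tcp_rot: [3.142, -0.0, -0.001]
ft_force: [-1.6, -0.6, 2.5]
opening: 0.357
```

drive_tool(
  increments=[
    [[0,0,0.01],[0,0,0]],
    [[0,0,0],[0,0,0]],
  ],
)

```text
t: 19.22
eef_pos: [515.1, 171.8, 126.0]
tcp_rot: [3.142, -0.0, -0.001]
ft_force: [-1.5, -0.3, 5.4]
opening: 0.358
```

drive_tool(
  increments=[
    [[0,0,0],[0,0,0]],
    [[0,0,0],[0,0,0]],
    [[0,0,0],[0,0,0]],
    [[0,0,0],[0,0,0]],
    [[0,0,0],[0,0,0]],
  ],
  jaw=0.4,
)

```text
t: 19.63
eef_pos: [515.1, 171.9, 125.5]
tcp_rot: [3.141, 0.0, -0.001]
ft_force: [-0.2, -0.0, -0.3]
opening: 0.651
```

drive_tool(
  increments=[
    [[0,0,-0.2],[0,0,0]],
    [[0,0,-0.5],[0,0,0]],
    [[0,0,-0.9],[0,0,0]],
    [[-0.5,0,-0.8],[0,0,0]],
    [[-0.9,0,-0.3],[0,0,0]],
  ],
)

```text
t: 20.05
eef_pos: [475.2, 172.1, 209.6]
tcp_rot: [-3.141, -0.005, -0.002]
ft_force: [-0.6, 0.4, 0.2]
opening: 0.699
```

drive_tool(
  increments=[
    [[-0.5,0,0],[0,0,0]],
    [[0,0,0],[0,0,0]],
    [[0,0,0],[0,0,0]],
    [[0,0,0],[0,0,0]],
  ],
)

```text
t: 20.38
eef_pos: [458.9, 172.0, 206.8]
tcp_rot: [-3.142, -0.001, -0.001]
ft_force: [1.2, -0.5, 0.3]
opening: 0.7
```

```bash
python3 - <<'E'
from h import *
p=shot("wrist"); im=p["pixels"]; st()
from scipy.optimize import least_squares
g=cv2.cvtColor(im,cv2.COLOR_BGR2GRAY)
cv2.imwrite("pics/w15z.png",cv2.resize(np.clip(im[85:175,270:360].astype(float)*1.6,0,255).astype(np.uint8),(585,585),interpolation=cv2.INTER_NEAREST))
yy,xx=np.mgrid[:400,:640]
u=project(p,(512,171,132)); m=((g>85)&(np.hypot(xx-u[0],yy-u[1])<27.5)).astype(np.uint8)
n,l,s,c=cv2.connectedComponentsWithStats(m);k=1+np.argmax(s[1:,4])
cn,_=cv2.findContours((l==k).astype(np.uint8),cv2.RETR_EXTERNAL,cv2.CHAIN_APPROX_NONE)
W=np.array([ray(p,q[0],132)[:2] for q in cn[0]])
r=least_squares(lambda v:np.hypot(W[:,0]-v[0],W[:,1]-v[1])-v[2],[512,170,18],loss="soft_l1",f_scale=.5); print(r.x,np.abs(r.fun).mean())
nets(p,("ring_center",))
q=shot("scene"); nets(q,("ring_center","disc_wide","disc_small")); cv2.imwrite("pics/s15.png",cv2.resize(q["pixels"][130:310,180:430],None,fx=3.2,fy=3.2,interpolation=cv2.INTER_CUBIC))
E
```

```text
t 20.43 pos [458.9 171.9 206.6] rot [ 3.142e+00 -0.000e+00 -1.000e-03] F [ 0.1  0.1 -0.4] M [ 0.07 -0.02  0.04] open 0.701 q [ 0.22  0.31  1.89 -0.    0.94  1.8 ]
[512.53686329 170.6401736   17.50647384] 0.17949581122978847
ring_center [([515.1, 168.2, 128.3], 0.61)]
ring_center [([513.3, 169.2, 132.2], 0.48)]
disc_wide [([535.9, -11.9, 17.1], 0.69)]
disc_small [([494.6, -287.0, 14.5], 0.6)]
```

View pics/w15z.png

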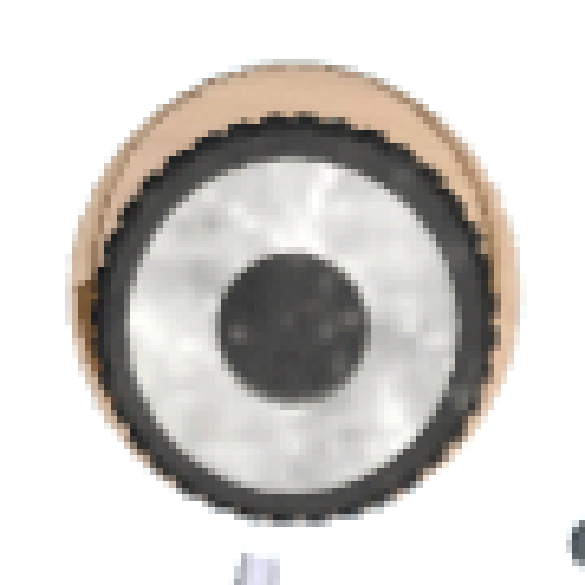

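View pics/s15.png

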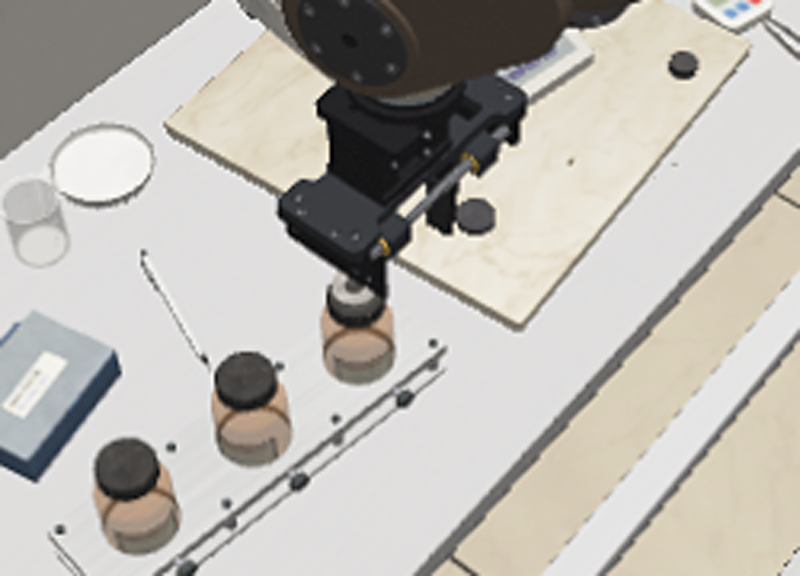

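The ring is centred on the cap: its centre measures (512.5, 170.6) against (512.7, 170.4) for the cap. The discs show at their original pixels and the gripper is clear of everything.

```bash
python3 -c "
from cell import env
print(env.job_done())"
```

```text
the job is handed in; nothing more can be done
None
```

The job is handed in at about 20.7 s of the 58 s allowed: the loose cap is screwed down to its stop and the steel ring lies flat on it.

- **Finding the cap:** I gripped the cap nearest the slab first, at about (512, 170) mm. It gave at roughly 0.1 N m clockwise. I turned the gripper 1.14 rad in all; past about 0.9 rad the torque rose as high as 0.4 N m and the fingers slipped. Comparing pictures of the cap's top shows it turned about 51° (0.89 rad), which matches the stop at 0.9. I never gripped the other two caps, because this one had plainly moved.
- **Placing the ring:** The first placing was about 2.7 mm off centre, so I gripped the ring again, shifted it and let go. My last fit puts its centre at (512.5, 170.6) mm, against (512.7, 170.4) for the cap.
- **Last checks:**
  - The networks put the ring within about 3 mm of that point.
  - Both discs show where they were at the start.
  - The gripper was about 80 mm above the cap with no contact force.
- **Disagreement:** A close-up picture before the first release had made the ring look centred. The view from above after release showed the 2.7 mm offset, and I trusted that one.

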